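# Batch check of ball bearings on a sensing plate

### The job

Clear the sensing plate by standing the steel block upright in the middle of the rubber pad, then, with the plate empty, press the small zero button fully down and let it up. Lay all the ball bearings flat on the plate in neat rows, each in the middle of its own square, filling the back row (the far one) before using the front row. Only when all are lying in place press the large measure button fully down and let it up, leaving the bearings and the block where they are.

Things in the scene. Friction and masses are not known exactly. Their poses are not given: they have to be found in the camera images.
- plate_center (a point): centre of the upper face of the sensing plate: a fixed dark steel slab, 215 mm (its x, away from the robot) by 312 mm (its y), upper face 22 mm above the bench, with no rim. Bright engraved lines divide its middle into two rows of three 95 mm squares, a back row and a front row. Axes: x to the back row, y to the left, z up; the plate may be turned a little.
- zero_button (a joint): travel of the small round zero button (22 mm across): 0 = up, 0.008 m = fully down (counts as down from 0.0066). A spring brings it back up; fully down takes about 5 N.
- measure_button (a joint): travel of the large round measure button (42 mm across): 0 = up, 0.009 m = fully down (counts as down from 0.0074). A spring brings it back up; fully down takes about 6 N.
- zero_button_top (a point): centre of the top of the zero button's cap, which moves with it. It stands on the fixed grey two-button box (170 x 90 mm, 30 mm high), at the end nearer the robot; press straight down. z up.
- measure_button_top (a point): centre of the top of the measure button's cap, which moves with it; on the same box, 85 mm from the zero button, at the far end from the robot; press straight down. z up.
- pad_top (a point): centre of the upper face of the square black rubber pad, 130 x 130 x 5 mm, lying fixed on the bench on the other side of the plate from the button box. z up.
- block_center (a point): centre of the ground steel reference block, 40 mm (x) x 60 mm (y) x 38 mm high (z), about 0.7 kg; at the start it stands on the sensing plate. Its underside is 19 mm below this point.
- cell_back_left (a point): centre of the left square of the plate's back row, on the upper face (left = +y, back = +x as the robot sees it); each square is 95 x 95 mm. x, y along the square's sides, z up.
- cell_back_middle (a point): centre of the middle square of the plate's back row, on the upper face (left = +y, back = +x as the robot sees it); each square is 95 x 95 mm. x, y along the square's sides, z up.
- cell_back_right (a point): centre of the right square of the plate's back row, on the upper face (left = +y, back = +x as the robot sees it); each square is 95 x 95 mm. x, y along the square's sides, z up.
- cell_front_left (a point): centre of the left square of the plate's front row, on the upper face (left = +y, back = +x as the robot sees it); each square is 95 x 95 mm. x, y along the square's sides, z up.
- cell_front_middle (a point): centre of the middle square of the plate's front row, on the upper face (left = +y, back = +x as the robot sees it); each square is 95 x 95 mm. x, y along the square's sides, z up.
- cell_front_right (a point): centre of the right square of the plate's front row, on the upper face (left = +y, back = +x as the robot sees it); each square is 95 x 95 mm. x, y along the square's sides, z up.
- bearing1_center (a point): centre, half-way up, of a steel ball bearing lying flat: a ring-shaped disc 52 mm in diameter, 15 mm high, 0.19 kg, pale steel with a thin dark-red seal ring on its face, all alike (the plain black tape roll on the bench is not one). Its z axis is the disc's axis. Absent in some runs.
- bearing2_center (a point): centre, half-way up, of a steel ball bearing lying flat: a ring-shaped disc 52 mm in diameter, 15 mm high, 0.19 kg, pale steel with a thin dark-red seal ring on its face, all alike (the plain black tape roll on the bench is not one). Its z axis is the disc's axis. Absent in some runs.
- bearing3_center (a point): centre, half-way up, of a steel ball bearing lying flat: a ring-shaped disc 52 mm in diameter, 15 mm high, 0.19 kg, pale steel with a thin dark-red seal ring on its face, all alike (the plain black tape roll on the bench is not one). Its z axis is the disc's axis. Absent in some runs.
- bearing4_center (a point): centre, half-way up, of a steel ball bearing lying flat: a ring-shaped disc 52 mm in diameter, 15 mm high, 0.19 kg, pale steel with a thin dark-red seal ring on its face, all alike (the plain black tape roll on the bench is not one). Its z axis is the disc's axis. Absent in some runs.
- bearing5_center (a point): centre, half-way up, of a steel ball bearing lying flat: a ring-shaped disc 52 mm in diameter, 15 mm high, 0.19 kg, pale steel with a thin dark-red seal ring on its face, all alike (the plain black tape roll on the bench is not one). Its z axis is the disc's axis. Absent in some runs.
- bearing6_center (a point): centre, half-way up, of a steel ball bearing lying flat: a ring-shaped disc 52 mm in diameter, 15 mm high, 0.19 kg, pale steel with a thin dark-red seal ring on its face, all alike (the plain black tape roll on the bench is not one). Its z axis is the disc's axis. Absent in some runs.

How it is judged:
On the way, in this order (a step that is already met when the one before it is completed fails the run):
1. the steel block stands on the rubber pad, released (horizontal distance between block_center and pad_top below 0.032 m and z of block_center in the frame of pad_top between 0.014 and 0.024 m and angle between block_center's own z axis and vertical below 0.1 rad and contact force between the fingers and block below 0.5 N and linear speed of block below 0.02 m/s), for 0.3 s.
2. the small zero button is fully down while the plate is empty (value of joint zero_button above 0.0066 m and horizontal distance between each of bearing1_center, bearing2_center, bearing3_center, bearing4_center, bearing5_center, bearing6_center, block_center and plate_center above 0.19 m), for 0.1 s.
3. the zero button is up again (value of joint zero_button below 0.001 m), for 0.1 s.
4. every bearing lies flat and released in the middle of a square of its own, the back row full ((horizontal distance between bearing1_center and cell_back_left below 0.015 m or horizontal distance between bearing1_center and cell_back_middle below 0.015 m or horizontal distance between bearing1_center and cell_back_right below 0.015 m or horizontal distance between bearing1_center and cell_front_left below 0.015 m or horizontal distance between bearing1_center and cell_front_middle below 0.015 m or horizontal distance between bearing1_center and cell_front_right below 0.015 m) and angle between each of bearing1_center, bearing2_center, bearing3_center, bearing4_center, bearing5_center, bearing6_center's own z axis and vertical below 0.1 rad and z of bearing1_center in the frame of plate_center between 0.004 and 0.011 m and (horizontal distance between bearing2_center and cell_back_left below 0.015 m or horizontal distance between bearing2_center and cell_back_middle below 0.015 m or horizontal distance between bearing2_center and cell_back_right below 0.015 m or horizontal distance between bearing2_center and cell_front_left below 0.015 m or horizontal distance between bearing2_center and cell_front_middle below 0.015 m or horizontal distance between bearing2_center and cell_front_right below 0.015 m) and z of bearing2_center in the frame of plate_center between 0.004 and 0.011 m and (horizontal distance between bearing3_center and cell_back_left below 0.015 m or horizontal distance between bearing3_center and cell_back_middle below 0.015 m or horizontal distance between bearing3_center and cell_back_right below 0.015 m or horizontal distance between bearing3_center and cell_front_left below 0.015 m or horizontal distance between bearing3_center and cell_front_middle below 0.015 m or horizontal distance between bearing3_center and cell_front_right below 0.015 m) and z of bearing3_center in the frame of plate_center between 0.004 and 0.011 m and (horizontal distance between bearing4_center and cell_back_left below 0.015 m or horizontal distance between bearing4_center and cell_back_middle below 0.015 m or horizontal distance between bearing4_center and cell_back_right below 0.015 m or horizontal distance between bearing4_center and cell_front_left below 0.015 m or horizontal distance between bearing4_center and cell_front_middle below 0.015 m or horizontal distance between bearing4_center and cell_front_right below 0.015 m) and z of bearing4_center in the frame of plate_center between 0.004 and 0.011 m and (horizontal distance between bearing5_center and cell_back_left below 0.015 m or horizontal distance between bearing5_center and cell_back_middle below 0.015 m or horizontal distance between bearing5_center and cell_back_right below 0.015 m or horizontal distance between bearing5_center and cell_front_left below 0.015 m or horizontal distance between bearing5_center and cell_front_middle below 0.015 m or horizontal distance between bearing5_center and cell_front_right below 0.015 m) and z of bearing5_center in the frame of plate_center between 0.004 and 0.011 m and (horizontal distance between bearing6_center and cell_back_left below 0.015 m or horizontal distance between bearing6_center and cell_back_middle below 0.015 m or horizontal distance between bearing6_center and cell_back_right below 0.015 m or horizontal distance between bearing6_center and cell_front_left below 0.015 m or horizontal distance between bearing6_center and cell_front_middle below 0.015 m or horizontal distance between bearing6_center and cell_front_right below 0.015 m) and z of bearing6_center in the frame of plate_center between 0.004 and 0.011 m and horizontal distance between any of bearing1_center, bearing2_center, bearing3_center, bearing4_center, bearing5_center, bearing6_center and cell_back_left below 0.015 m and horizontal distance between any of bearing1_center, bearing2_center, bearing3_center, bearing4_center, bearing5_center, bearing6_center and cell_back_middle below 0.015 m and horizontal distance between any of bearing1_center, bearing2_center, bearing3_center, bearing4_center, bearing5_center, bearing6_center and cell_back_right below 0.015 m and contact force between the fingers and bearing1 below 0.5 N and contact force between the fingers and bearing2 below 0.5 N and contact force between the fingers and bearing3 below 0.5 N and contact force between the fingers and bearing4 below 0.5 N and contact force between the fingers and bearing5 below 0.5 N and contact force between the fingers and bearing6 below 0.5 N and linear speed of each of bearing1, bearing2, bearing3, bearing4, bearing5, bearing6 below 0.02 m/s), for 0.3 s.
5. the large measure button is fully down with the bearings lying so (value of joint measure_button above 0.0074 m and (horizontal distance between bearing1_center and cell_back_left below 0.015 m or horizontal distance between bearing1_center and cell_back_middle below 0.015 m or horizontal distance between bearing1_center and cell_back_right below 0.015 m or horizontal distance between bearing1_center and cell_front_left below 0.015 m or horizontal distance between bearing1_center and cell_front_middle below 0.015 m or horizontal distance between bearing1_center and cell_front_right below 0.015 m) and angle between each of bearing1_center, bearing2_center, bearing3_center, bearing4_center, bearing5_center, bearing6_center's own z axis and vertical below 0.1 rad and z of bearing1_center in the frame of plate_center between 0.004 and 0.011 m and (horizontal distance between bearing2_center and cell_back_left below 0.015 m or horizontal distance between bearing2_center and cell_back_middle below 0.015 m or horizontal distance between bearing2_center and cell_back_right below 0.015 m or horizontal distance between bearing2_center and cell_front_left below 0.015 m or horizontal distance between bearing2_center and cell_front_middle below 0.015 m or horizontal distance between bearing2_center and cell_front_right below 0.015 m) and z of bearing2_center in the frame of plate_center between 0.004 and 0.011 m and (horizontal distance between bearing3_center and cell_back_left below 0.015 m or horizontal distance between bearing3_center and cell_back_middle below 0.015 m or horizontal distance between bearing3_center and cell_back_right below 0.015 m or horizontal distance between bearing3_center and cell_front_left below 0.015 m or horizontal distance between bearing3_center and cell_front_middle below 0.015 m or horizontal distance between bearing3_center and cell_front_right below 0.015 m) and z of bearing3_center in the frame of plate_center between 0.004 and 0.011 m and (horizontal distance between bearing4_center and cell_back_left below 0.015 m or horizontal distance between bearing4_center and cell_back_middle below 0.015 m or horizontal distance between bearing4_center and cell_back_right below 0.015 m or horizontal distance between bearing4_center and cell_front_left below 0.015 m or horizontal distance between bearing4_center and cell_front_middle below 0.015 m or horizontal distance between bearing4_center and cell_front_right below 0.015 m) and z of bearing4_center in the frame of plate_center between 0.004 and 0.011 m and (horizontal distance between bearing5_center and cell_back_left below 0.015 m or horizontal distance between bearing5_center and cell_back_middle below 0.015 m or horizontal distance between bearing5_center and cell_back_right below 0.015 m or horizontal distance between bearing5_center and cell_front_left below 0.015 m or horizontal distance between bearing5_center and cell_front_middle below 0.015 m or horizontal distance between bearing5_center and cell_front_right below 0.015 m) and z of bearing5_center in the frame of plate_center between 0.004 and 0.011 m and (horizontal distance between bearing6_center and cell_back_left below 0.015 m or horizontal distance between bearing6_center and cell_back_middle below 0.015 m or horizontal distance between bearing6_center and cell_back_right below 0.015 m or horizontal distance between bearing6_center and cell_front_left below 0.015 m or horizontal distance between bearing6_center and cell_front_middle below 0.015 m or horizontal distance between bearing6_center and cell_front_right below 0.015 m) and z of bearing6_center in the frame of plate_center between 0.004 and 0.011 m and horizontal distance between any of bearing1_center, bearing2_center, bearing3_center, bearing4_center, bearing5_center, bearing6_center and cell_back_left below 0.015 m and horizontal distance between any of bearing1_center, bearing2_center, bearing3_center, bearing4_center, bearing5_center, bearing6_center and cell_back_middle below 0.015 m and horizontal distance between any of bearing1_center, bearing2_center, bearing3_center, bearing4_center, bearing5_center, bearing6_center and cell_back_right below 0.015 m), for 0.1 s.
6. the measure button is up again (value of joint measure_button below 0.001 m), for 0.1 s.
At the end, for the whole second after the job is handed in: Every bearing present lies flat on the plate, at rest and released, its centre within 15 mm of the centre of a square, with all three squares of the back row taken; the block stands flat on the pad within 32 mm of its centre; both buttons are up (all of step 4 and horizontal distance between block_center and pad_top below 0.032 m and z of block_center in the frame of pad_top between 0.014 and 0.024 m and angle between block_center's own z axis and vertical below 0.1 rad and contact force between the fingers and block below 0.5 N and value of joint each of zero_button, measure_button below 0.001 m); the robot touches nothing.
It fails at once if the zero button is pressed while a bearing or the block is on the plate (value of joint zero_button above 0.004 m and horizontal distance between any of bearing1_center, bearing2_center, bearing3_center, bearing4_center, bearing5_center, bearing6_center, block_center and plate_center below 0.14 m).
It fails at once if the measure button is pressed while a bearing has not yet been brought to the plate (value of joint measure_button above 0.0045 m and horizontal distance between any of bearing1_center, bearing2_center, bearing3_center, bearing4_center, bearing5_center, bearing6_center and plate_center above 0.2 m).
Of bearing1, bearing2, bearing3, bearing4, bearing5, bearing6 only 4 to 6 are there at a start; the rules pass over those that are not, and their reading is None.
At some moment in a run one of bearing1, bearing2, bearing3, bearing4, bearing5, bearing6 may be knocked a few centimetres aside while the robot is not near it.
Once in a run the grip may slacken for a moment while it holds something.
It also fails if it takes over 210 s, if anything falls off the work surface, if the arm or the gripper's body presses on something with over 40 N, if the wrist force passes 120 N, or if a joint passes its speed limit or range.

### The arm

A 6-joint arm with a two-finger parallel gripper is mounted at the origin on a cart in front of the work surface, level with it; the furniture and walls round the work are solid. World frame = base frame: x ahead of the robot, y to its left, z up, the work surface at z = 0. Lengths are in m, angles in rad, forces in N, time in s.
With the tool pointing down it reaches from about 0.35 to 0.85 m from the base axis. Payload 8.1 kg.
Tool frame: the origin (TCP) lies where the fingers leave the gripper's body, on its centre line; the fingertips stand 84 mm ahead of it and the grasp point (between the pads) lies 65 mm ahead of it; z points along the fingers, y is the line along which they close (so a half turn about z gives the same grasp; the last joint's range is limited). The gripper opens to 93 mm and grips with 3 to 60 N. Pads are 15 mm wide; open, the fingers measure 128 mm over their backs; the gripper's body (75 mm by 188 mm) begins 65 mm behind the grasp point.
Start: joints at [1.182, 0.13, 1.488, -0, 1.523, -0.085], TCP at [0.179, 0.573, 0.303] pointing down, gripper open.
Joint ranges: [-2.96, 2.96], [-0.89, 2.26], [0.02, 2.5], [-1.34, 4.48], [0, 2.73], [-2.66, 2.66]. Speed limits (rad/s): [2.39, 2.39, 2.79, 3.14, 3.14, 3.14].

### API

Orientations are given as a rotation vector (axis times angle).
In Python, from plant import robot gives the robot as it stands.
- The arm moves only by the shell command python3 -m jog 'ROWS' [FORCE]. ROWS is text: rows parted by semicolons, each of 5 numbers parted by spaces: the opening, from 0 (shut) to 1 (fully open), then the shift along the tool's x, y, z in m, then the turn about the tool's z in degrees. A call has 1 to 10 rows; each row shifts and turns the commanded pose from where the row before left it, along the tool's axes as they then stand; what a row does not reach is not made up. A row lasts 1/12 s, in which the tool goes at most 41.7 mm and 7.16 degrees, less where a joint would pass 70% of its speed; a pose out of reach is approached as far as the arm can. A call with a gripper value outside its range is refused whole. The fingers move at their own pace and stop on an object; FORCE is the grip in N (left out, the last holds). Time passes only in rows, so rows that do not move let the fingers close. It gives the time, the measured TCP pose, the force, the opening and the grip force at its end, in the units of the state.
- robot.read_state(): the state, without advancing time (a new reading comes with each control period).
- robot.read_camera(name): name is "scene" or "side" or "wrist"; returns a dict with "color" (480x640x3 uint8, red, green, blue), "intrinsics" (3x3 intrinsics, pixels), "k1" (the pictures are not rectified: a ray, as slopes to the right and down, at radius r is drawn at 1 + k1 r^2 times it, then the intrinsics apply), "pose" (4x4, takes a point from camera to world coordinates); the wrist camera has in their place "tool_from_camera" (4x4, takes a point from camera to tool coordinates, whose origin is the TCP and whose axes are the flange's). Camera axes: x right, y down, z forward; pixel columns grow to the right and rows downward; lengths in m; the calibration is good to about 2 mm. A picture is of the moment at which its call begins: read the wrist's pose just before it. There is no depth.
- robot.close_job(): hands the job in; it is judged then, once.
The state is a dict: "t": time; "q": joint angles; "dq": joint speeds; "joint_torque": joint torques, N m; "tool_pos": TCP position; "orientation": TCP orientation; "force": force on the tool from outside, world axes, zero at the start; "wrist_torque": the same for the moment, N m; "opening": finger opening in m; "gripper_force": force on a finger pad.
Only numpy, scipy, OpenCV 4.12 (cv2) and the standard library are available. Lean on these libraries where they do the work, as an engineer would, in place of code of your own. Each camera call takes 0.05 s, during which the arm holds its last target. There are 200 camera calls.

## Working session

There is one attempt and no reset: what is moved stays moved. The work goes in short steps, Python scripts to look and compute and a shell command to move; the robot and the scene stay as the last step left them, time stands still between calls to the robot, and variables do not carry over. Pictures are saved under pics/ and viewed, at most 14 in all, crops included, and the job is handed in when it is done.

```bash
ls; mkdir -p pics; cat > h.py <<'E'
import numpy as np, cv2
from scipy.spatial.transform import Rotation as R
from plant import robot
def cam(n):
    s=robot.read_state(); c=robot.read_camera(n)
    if n=='wrist':
        T=np.eye(4); T[:3,:3]=R.from_rotvec(s['orientation']).as_matrix(); T[:3,3]=s['tool_pos']
        c['pose']=T@np.array(c['tool_from_camera'])
    return c
def save(c,f,crop=None,k=1):
    im=c['color'][:,:,::-1]
    if crop: x0,y0,x1,y1=crop; im=im[y0:y1,x0:x1]
    cv2.imwrite('pics/'+f,cv2.resize(im,None,fx=k,fy=k,interpolation=cv2.INTER_CUBIC))
def ray(c,u,v):
    K=np.array(c['intrinsics']); d=np.array([(u-K[0,2])/K[0,0],(v-K[1,2])/K[1,1]]); p=d.copy()
    for _ in range(20): p=d/(1+c['k1']*(p@p))
    T=np.array(c['pose']); return T[:3,3],T[:3,:3]@np.array([*p,1])
def atz(c,u,v,z):
    o,d=ray(c,u,v); return o+d*(z-o[2])/d[2]
def proj(c,P):
    T=np.array(c['pose']); q=T[:3,:3].T@(np.array(P)-T[:3,3]); p=q[:2]/q[2]; p=p*(1+c['k1']*(p@p))
    K=np.array(c['intrinsics']); return np.array([K[0,0]*p[0]+K[0,2],K[1,1]*p[1]+K[1,2]])
def tri(c1,a,c2,b):
    (o1,d1),(o2,d2)=ray(c1,*a),ray(c2,*b)
    s=np.linalg.lstsq(np.c_[d1,-d2],o2-o1,rcond=None)[0]
    p,q=o1+s[0]*d1,o2+s[1]*d2; return (p+q)/2,np.linalg.norm(p-q)
def pk(n,c):
    import pickle; pickle.dump({k:c[k] for k in c},open(n+'.pkl','wb'))
def up(n):
    import pickle; return pickle.load(open(n+'.pkl','rb'))
E
python3 - <<'E'
from h import *
for n in ['scene','side']:
    c=cam(n); pk(n+'0',c); save(c,n+'0.png',None,1.25); print(n,np.round(c['pose'],3).tolist(),c['k1'],c['intrinsics'])
s=robot.read_state(); print(s['t'],s['tool_pos'],s['orientation'],s['opening'])
E
```

```text
pics
scene [[0.576, -0.565, 0.591, -0.593], [-0.817, -0.411, 0.404, -0.75], [0.014, -0.716, -0.698, 1.318], [0.0, 0.0, 0.0, 1.0]] -0.024242292373670635 [[612.84927539   0.         312.3152903 ]
 [  0.         612.84927539 238.12917344]
 [  0.           0.           1.        ]]
side [[0.877, -0.294, 0.38, -0.17], [-0.481, -0.524, 0.703, -1.173], [-0.008, -0.8, -0.6, 1.066], [0.0, 0.0, 0.0, 1.0]] -0.016700967559857234 [[571.26214575   0.         309.29881858]
 [  0.         571.26214575 240.41388756]
 [  0.           0.           1.        ]]
0.1 [0.17932089 0.57219708 0.30182909] [-4.75265558e-01 -3.10503498e+00  2.43365880e-03] 0.09288955705606901
```

View pics/scene0.png

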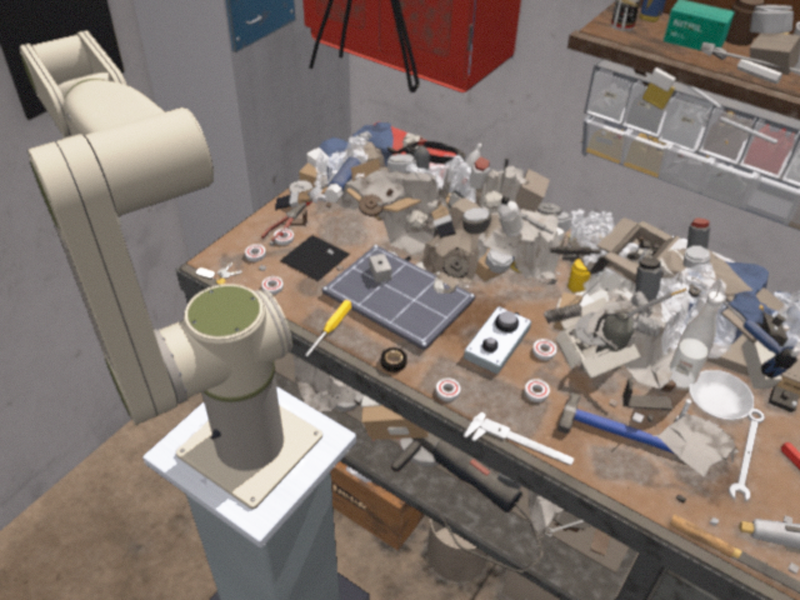

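View pics/side0.png

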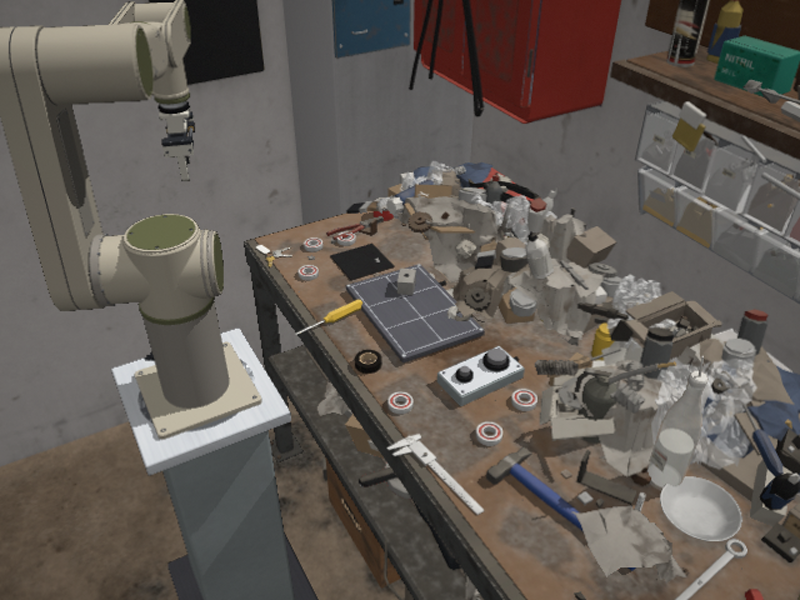

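Both views show six bearings: scene (255,252), (284,236), (272,285), (448,390), (537,391) and (544,349). The block is on the plate at (380,265), the pad is at (315,257) and the button box is on the right. I'll triangulate these.

```bash
python3 - <<'E'
from h import *
a,b=up('scene0'),up('side0')
P={'b1':((255,252),(313,243)),'b2':((284,236),(346,238)),'b3':((272,285),(308,272)),'b4':((448,389),(400,401)),'b5':((537,390),(489,432)),'b6':((544,348),(524,399)),
'zero':((490,343),(464,372)),'meas':((507,319),(496,354)),'pad':((315,257),(363,261)),'plL':((324,288),(347,287)),'plF':((425,345),(404,357)),'plR':((475,295),(484,326)),'plB':((376,248),(424,266)),'block':((379,259),(406,273)),'mid':((400,293),(414,309)),'tape':((393,358),(369,360))}
for k,(p,q) in P.items():
    X,e=tri(a,np.array(p)/1.25,b,np.array(q)/1.25); print(k,X.round(3),round(e,4))
# upscaled crops
for c,n,cr in ((a,'scene',(180,170,460,330)),):
    save(c,n+'c.png',cr,2.85)
E
```

```text
b1 [0.444 0.386 0.016] 0.0032
b2 [0.536 0.368 0.014] 0.0007
b3 [0.378 0.271 0.012] 0.0017
b4 [ 0.351 -0.261  0.017] 0.0028
b5 [ 0.462 -0.42   0.017] 0.002
b6 [ 0.583 -0.375  0.013] 0.0016
zero [ 0.494 -0.279  0.049] 0.0018
meas [ 0.576 -0.277  0.06 ] 0.0058
pad [0.533 0.26  0.   ] 0.0032
plL [0.434 0.15  0.022] 0.0035
plF [ 0.423 -0.153  0.025] 0.0015
plR [ 0.624 -0.166  0.038] 0.0084
plB [0.658 0.154 0.002] 0.0092
block [0.56  0.076 0.066] 0.0022
mid [ 0.535 -0.007  0.018] 0.0002
tape [ 0.358 -0.11   0.01 ] 0.0013
```

View pics/scenec.png

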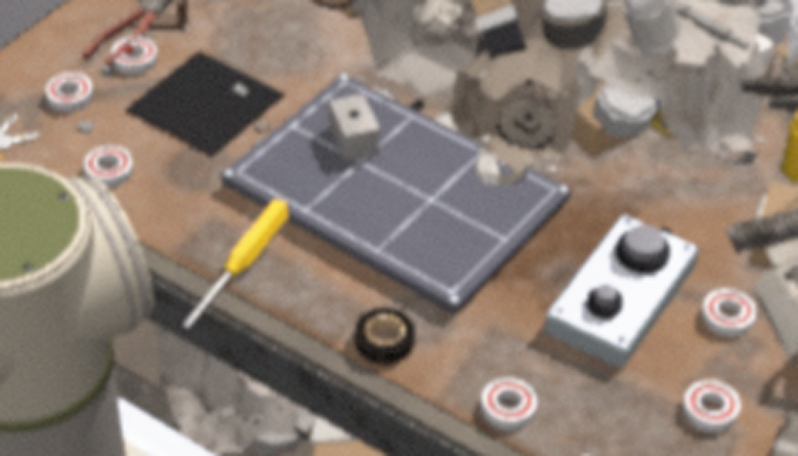

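```bash
cat >> h.py <<'E'
def go(x,y,z,ya):
    """tool shift (mm) in present axes, turn (deg); ya = world angle of tool y; turn comes after the shift"""
    s=robot.read_state(); M=R.from_rotvec(s['orientation']).as_matrix()
    d=M.T@(np.array([x,y,z])-s['tool_pos'])*1000; a=np.degrees(np.arctan2(M[1,1],M[0,1]))
    t=(-(ya-a)+90)%180-90
    print('t %.1f pos %s ya %.1f F %s open %.3f'%(s['t'],np.round(s['tool_pos'],4),a,np.round(s['force'],1),s['opening']))
    print('shift',d.round(1),'turn',round(t,1),'rows>=',int(np.ceil(max(np.linalg.norm(d)/41.7,abs(t)/7.16))))
E
python3 -c "
from h import *
c=cam('wrist'); print(np.round(c['tool_from_camera'],3).tolist(),c['intrinsics'][0][0])
go(0.47,0.0,0.36,90)"
```

```text
[[0.001, -0.965, -0.261, 0.073], [1.0, 0.001, 0.0, 0.001], [0.0, -0.261, 0.965, -0.082], [0.0, 0.0, 0.0, 1.0]] 383.34018491898956
t 0.1 pos [0.1793 0.5722 0.3019] ya 72.6 F [-0.8  0.9  0.5] open 0.093
shift [-448.5 -459.2  -57.5] turn -17.4 rows>= 16
```

```bash
python3 -m jog '1 -25 -25.5 -3 0' 5 2>&1 | head -5; python3 -m jog --help | head
```

```text
t: 0.23
tool_pos: [0.1958, 0.5378, 0.3029]
orientation: [-0.469, -3.103, 0.005]
force: [1.6, 0.3, 1.1]
opening: 0.0927invalid input at $: expected rows of numbers
```

```bash
python3 -m jog '1 -.026 -.026 -.003 0;1 -.026 -.026 -.003 0;1 -.026 -.026 -.003 0;1 -.026 -.026 -.003 0;1 -.026 -.026 -.003 0;1 -.026 -.026 -.003 0;1 -.026 -.026 -.003 0;1 -.026 -.026 -.003 0' 5; python3 -m jog '1 -.026 -.027 -.003 0;1 -.026 -.027 -.003 0;1 -.026 -.027 -.003 0;1 -.026 -.027 -.003 0;1 -.026 -.027 -.003 0;1 -.026 -.027 -.003 0;1 -.026 -.027 -.003 0;1 0 0 0 -5.8;1 0 0 0 -5.8;1 0 0 0 -5.8';python3 -m jog '1 0 0 0 0;1 0 0 0 0;1 0 0 0 0'; python3 - <<'E'
from h import *
go(0.47,0.0,0.36,90)
c=cam('wrist'); pk('w0',c); save(c,'w0.png',None,1.25)
E
```

```text
t: 0.9
tool_pos: [0.3348, 0.2732, 0.3302]
orientation: [-0.475, -3.105, 0.0]
force: [0.9, 0.4, 0.0]
opening: 0.0929
gripper_force: 0.0
t: 1.73
tool_pos: [0.4518, 0.039, 0.3509]
orientation: [0.004, -3.141, -0.0]
force: [0.3, 0.5, 0.1]
opening: 0.0928
gripper_force: 0.0
t: 1.98
tool_pos: [0.4516, 0.0402, 0.3511]
orientation: [-0.005, -3.141, -0.0]
force: [0.9, -0.6, -0.1]
opening: 0.0933
gripper_force: 0.0
t 2.0 pos [0.4516 0.0402 0.3511] ya 89.8 F [ 0.9 -0.6 -0.1] open 0.093
shift [-18.5 -40.2  -8.9] turn -0.2 rows>= 2
```

View pics/w0.png

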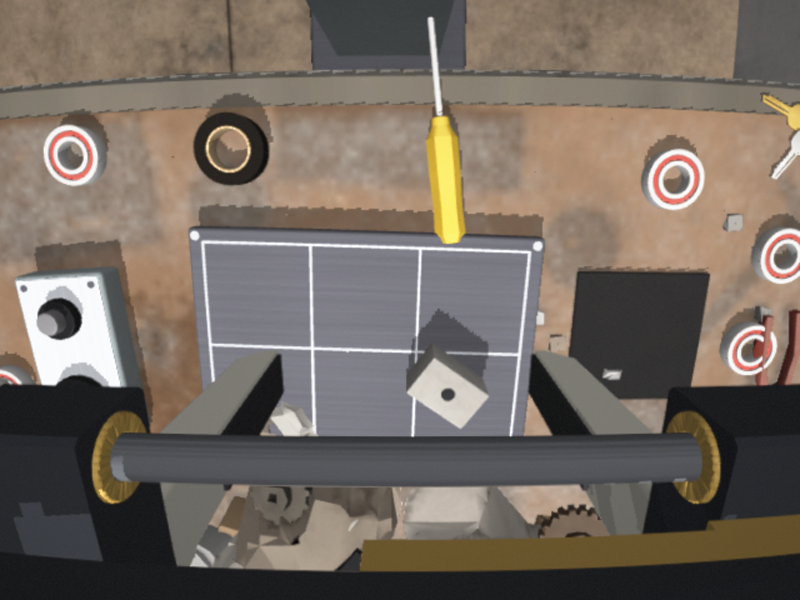

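The wrist view looks straight down, with up in the picture towards the robot. It shows the plate grid, the block at (447,388), turned, the pad at (639,335) and the zero button at (62,318). There is a scrap of debris at (290,418), near the back-right of the plate.

```bash
python3 - <<'E'
from h import *
a,b,w=up('scene0'),up('side0'),up('w0')
A=lambda p,z: atz(w,p[0]/1.25,p[1]/1.25,z).round(4)
g=dict(FL=(530,251),FR=(203,241),ML=(520,354),MR=(210,345),F1=(418,247),F2=(310,244),M1=(417,351),M2=(313,348))
for k,p in g.items(): print(k,A(p,.022)[:2],end=' ')
print()
for p in [(435,348),(488,395),(460,428),(407,388),(448,394)]: print('blk',A(p,.06)[:2])
for p in [(578,271),(709,276),(702,400),(569,396)]: print('pad',A(p,.005)[:2])
for n,p,sc,sd in [('b1',(783,256),(255,252),(313,243)),('b2',(751,350),(284,236),(346,238)),('b3',(675,180),(272,285),(308,272)),('b4',(74,155),(448,389),(400,401)),('tape',(230,149),(393,358),(369,360)),('zero',(48,319),(490,343),(464,372)),('blk',(448,394),(380,256),(406,271)),('FLcorner',(538,245),(324,287),(347,286)),('M1',(417,351),(400-0,293),(414,309))]:
    print(n,A(p,.0145), [tri(w,np.array(p)/1.25,c,np.array(q)/1.25)[0].round(3).tolist() for c,q in((a,sc),(b,sd))])
E
```

```text
FL [0.444  0.1496] FR [ 0.4342 -0.1351] ML [0.5393 0.1467] MR [ 0.5304 -0.1393] F1 [0.4406 0.0523] F2 [ 0.4376 -0.041 ] M1 [0.536  0.0519] M2 [ 0.5331 -0.0433] 
blk [0.5189 0.0658]
blk [0.5619 0.1119]
blk [0.5935 0.0889]
blk [0.5551 0.0426]
blk [0.5608 0.0776]
pad [0.465  0.1999]
pad [0.4693 0.3279]
pad [0.598  0.3431]
pad [0.5908 0.203 ]
b1 [0.4478 0.3938 0.0145] [[0.449, 0.395, 0.009], [0.449, 0.398, 0.01]]
b2 [0.5407 0.3786 0.0145] [[0.542, 0.378, 0.009], [0.547, 0.391, -0.0]]
b3 [0.3818 0.2769 0.0145] [[0.383, 0.279, 0.004], [0.382, 0.282, 0.004]]
b4 [ 0.3576 -0.2491  0.0145] [[0.358, -0.257, 0.005], [0.357, -0.253, 0.009]]
tape [ 0.357  -0.1072  0.0145] [[0.357, -0.109, 0.01], [0.358, -0.109, 0.011]]
zero [ 0.5079 -0.3025  0.0145] [[0.499, -0.278, 0.044], [0.498, -0.276, 0.046]]
blk [0.5829 0.0819 0.0145] [[0.555, 0.073, 0.08], [0.558, 0.076, 0.07]]
FLcorner [0.4398 0.1584 0.0145] [[0.439, 0.156, 0.021], [0.438, 0.158, 0.017]]
M1 [0.5389 0.052  0.0145] [[0.579, 0.042, -0.053], [0.564, 0.052, -0.035]]
```

```bash
python3 -m jog '1 -.033 -.012 .030 0;1 -.033 -.012 .030 0;1 -.040 -.012 .030 0;1 0 0 .030 7;1 0 0 .030 7;1 0 0 0 7;1 0 0 0 7;1 0 0 0 7;1 0 0 0 4;1 0 0 0 0'; python3 - <<'E'
from h import *
go(0.558,0.077,0.112,51)
c=cam('wrist'); pk('w1',c); save(c,'w1.png')
E
```

```text
t: 2.87
tool_pos: [0.5436, 0.009, 0.2126]
orientation: [-1.056, -2.959, 0.0]
force: [0.5, 0.0, 0.2]
opening: 0.0926
gripper_force: 0.0
t 2.9 pos [0.5436 0.009  0.2126] ya 50.7 F [0.5 0.  0.2] open 0.093
shift [ 31.9  61.8 100.6] turn -0.3 rows>= 3
```

View pics/w1.png

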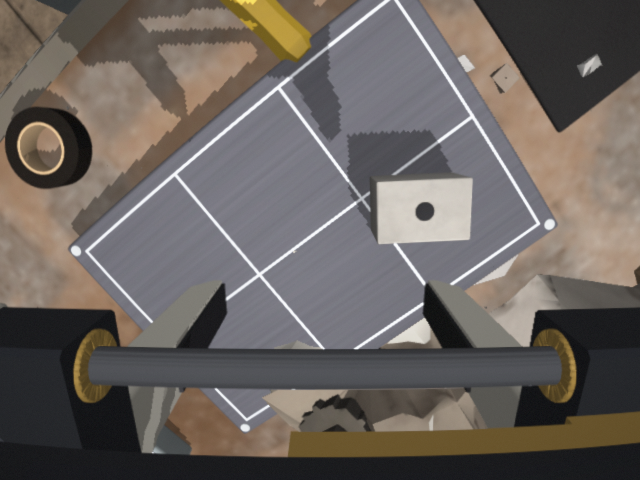

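The block is at (424,209), with its long side within about 1° of the finger line.

```bash
python3 - <<'E'
from h import *
w=up('w1'); w0=up('w0')
p=[atz(w,u,v,.06) for u,v in[(371,178),(471,177),(470,241),(378,243)]]; print(np.round(p,4)[:,:2],np.mean(p,0))
print(tri(w,(424,211),w0,(448/1.25,394/1.25)))
m=np.mean(p,0); go(m[0],m[1],.112,51)
print([atz(w,*q,.022).round(4)[:2] for q in[(360,199),(260,274),(281,89),(177,175)]])
E
```

```text
[[0.5234 0.0635]
 [0.5616 0.112 ]
 [0.5951 0.0888]
 [0.5587 0.042 ]] [0.55968205 0.07656164 0.06      ]
(array([0.55981427, 0.0770275 , 0.06194958]), np.float64(0.0007133890177154545))
t 2.9 pos [0.5436 0.0089 0.2127] ya 51.0 F [ 0.2 -0.2  0.4] open 0.093
shift [ 30.   62.7 100.7] turn 0.0 rows>= 3
[array([0.536 , 0.0495]), array([ 0.5333, -0.0439]), array([0.4435, 0.0544]), array([ 0.4398, -0.0406])]
```

```bash
python3 -m jog '1 .010 .021 0 0;1 .010 .021 0 0;1 .010 .021 .010 0;1 0 0 .030 0;1 0 0 .030 0;1 0 0 .020 0;1 0 0 .010 0;.3 0 0 0 0;.3 0 0 0 0;.3 0 0 0 0' 40; python3 -m jog '.3 0 0 0 0;.3 0 0 0 0;.3 0 0 0 0;.3 0 0 0 0'; python3 -c "
from h import *
go(0.531,0.266,0.30,51)"
```

```text
t: 3.75
tool_pos: [0.5612, 0.0765, 0.1147]
orientation: [1.047, 2.959, 0.002]
force: [0.7, -0.3, 0.1]
opening: 0.0774
gripper_force: 0.0
t: 4.08
tool_pos: [0.5607, 0.0761, 0.1143]
orientation: [1.048, 2.96, -0.0]
force: [-1.8, -2.2, 6.2]
opening: 0.06
gripper_force: 39.8
t 4.1 pos [0.5607 0.0761 0.1143] ya 51.0 F [-1.8 -2.2  6.2] open 0.060
shift [ 142.2  129.  -185.9] turn 0.0 rows>= 7
```

```bash
python3 -m jog '.3 0 0 -.02 0;.3 0 0 -.03 0;.3 0 0 -.03 0;.3 .02 .018 0 0;.3 .024 .022 0 0;.3 .024 .022 0 0;.3 .024 .022 0 0;.3 .024 .022 0 0;.3 0 0 0 0'; python3 - <<'E'
from h import *
go(0.531,0.267,0.0985,51)
c=cam('wrist'); pk('w2',c); save(c,'w2.png')
E
```

```text
t: 4.83
tool_pos: [0.5345, 0.237, 0.1921]
orientation: [-1.042, -2.961, -0.003]
force: [0.3, 0.2, -7.0]
opening: 0.0596
gripper_force: 39.7
t 4.8 pos [0.5345 0.237  0.1921] ya 51.2 F [ 0.3  0.2 -7. ] open 0.060
shift [21.2 21.1 93.7] turn 0.2 rows>= 3
```

View pics/w2.png

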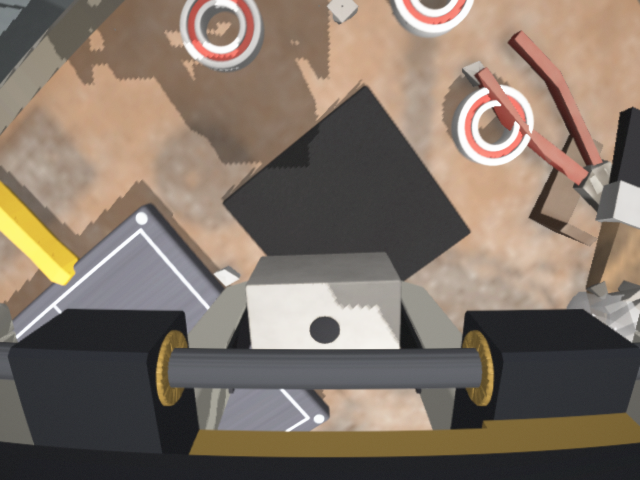

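The held block covers the pad's near corner. Pad corners show at (365,86), (470,232) and (224,202). Bearing b2 at (495,125) has a plier handle across it.

```bash
python3 - <<'E'
from h import *
w=up('w2')
p=[atz(w,u,v,.005) for u,v in[(365,86),(470,232),(224,202)]]; print(np.round(p,4)[:,:2]); m=(p[1]+p[2])/2; print(m)
go(m[0],m[1],.0985,51)
for q in [(220,27),(495,125)]: print(atz(w,*q,.015))
E
```

```text
[[0.4677 0.3268]
 [0.5952 0.3264]
 [0.4668 0.2014]]
[0.53100259 0.2639015  0.005     ]
t 4.9 pos [0.5351 0.2346 0.192 ] ya 51.2 F [ 0.6 -0.4 -6.5] open 0.060
shift [21.4 20.4 93.5] turn 0.2 rows>= 3
[0.38261462 0.27653999 0.015     ]
[0.54055572 0.37870825 0.015     ]
```

```bash
python3 -m jog '.3 .011 .010 .01 0;.3 .011 .010 .03 0;.3 0 0 .03 0;.3 0 0 .015 0;.3 0 0 .006 0;.3 0 0 .002 0;.3 0 0 0 0;.3 0 0 0 0'; python3 -c "
from h import *
go(0.531,0.264,0.0975,51)"
```

```text
t: 5.55
tool_pos: [0.5329, 0.2609, 0.1006]
orientation: [1.049, 2.96, 0.001]
force: [0.1, -0.1, -6.2]
opening: 0.0599
gripper_force: 39.7
t 5.5 pos [0.5329 0.2609 0.1006] ya 51.0 F [ 0.1 -0.1 -6.2] open 0.060
shift [3.4 1.2 3.1] turn -0.0 rows>= 1
```

```bash
python3 -m jog '.3 .001 0 .003 0;.3 0 0 0 0;.8 0 0 0 0;1 0 0 0 0;1 0 0 0 0;1 0 0 0 0;1 0 0 -.03 0;1 0 0 -.04 0;1 0 0 -.04 0;1 0 0 -.04 0';python3 -m jog '1 0 0 0 -7;1 0 0 0 -7;1 0 0 0 -7;1 0 0 0 -7;1 0 0 0 -7;1 0 0 0 -4;1 0 0 0 0'; python3 - <<'E'
from h import *
c=cam('wrist'); pk('w3',c); save(c,'w3.png')
go(0.47,-.25,.25,90)
E
```

```text
t: 6.38
tool_pos: [0.531, 0.2618, 0.2486]
orientation: [-1.049, -2.961, 0.0]
force: [0.0, 0.2, 0.3]
opening: 0.0928
gripper_force: 0.0
t: 6.97
tool_pos: [0.5314, 0.262, 0.2472]
orientation: [-0.005, 3.141, 0.0]
force: [-0.5, -0.2, 0.7]
opening: 0.093
gripper_force: 0.0
t 7.0 pos [0.5314 0.262  0.2471] ya 89.9 F [-0.2 -0.8 -0.6] open 0.093
shift [  60.7 -512.1   -3. ] turn -0.1 rows>= 13
```

View pics/w3.png

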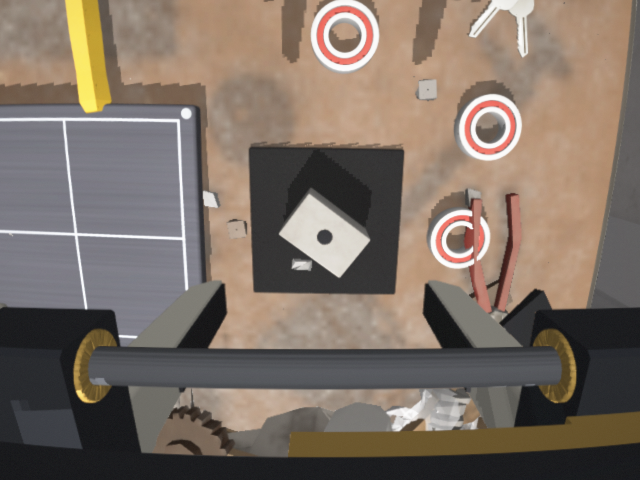

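The block stands upright near the pad centre, at (325,237). Next is the zero button.

```bash
python3 -m jog '1 .006 -.04 0 0;1 .006 -.04 0 0;1 .006 -.04 0 0;1 .006 -.04 0 0;1 .006 -.04 0 0;1 .006 -.04 0 0;1 .006 -.04 0 0;1 .006 -.04 0 0;1 .006 -.04 0 0;1 .006 -.04 0 0';python3 -m jog '0 0 -.04 0 0;0 0 -.04 0 0;0 0 -.04 0 0;0 0 0 0 0;0 0 0 0 0'; python3 - <<'E'
from h import *
c=cam('wrist'); pk('w4',c); save(c,'w4.png')
go(0.47,-.25,.25,90)
E
```

```text
t: 7.85
tool_pos: [0.4707, -0.1399, 0.2474]
orientation: [0.005, 3.14, -0.001]
force: [-0.0, 0.6, 0.4]
opening: 0.0929
gripper_force: 0.0
t: 8.27
tool_pos: [0.4708, -0.2601, 0.2468]
orientation: [-0.01, -3.142, 0.0]
force: [-0.2, 0.8, -0.4]
opening: 0.0641
gripper_force: 0.0
t 8.3 pos [ 0.471  -0.2586  0.2467] ya 89.8 F [-0.9  0.1 -0.3] open 0.060
shift [ 1.   8.6 -3.3] turn -0.2 rows>= 1
```

View pics/w4.png

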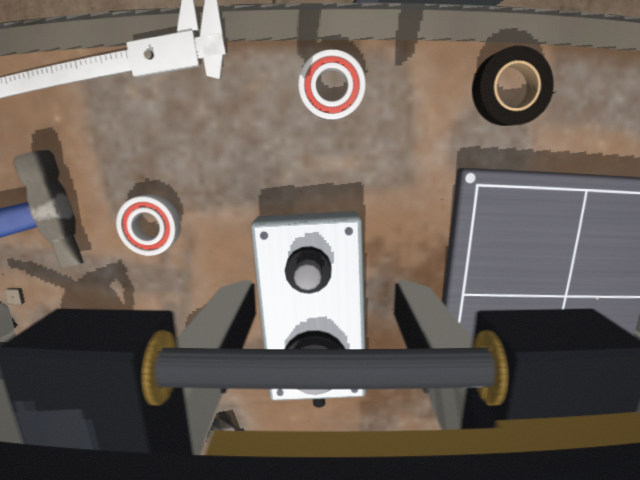

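```bash
python3 - <<'E'
from h import *
w=up('w4'); w0=up('w0'); a=up('scene0'); b=up('side0')
for o,p in((w0,(48,320)),(a,(490,341)),(b,(464,369))): print(tri(w,(307,275),o,np.array(p)/1.25))
print([atz(w,*q,.03).round(4)[:2] for q in[(264,236),(349,231),(355,390),(280,392)]],atz(w,307,275,.048))
for q in[(332,85),(146,226)]: print(atz(w,*q,.015))
E
```

```text
(array([ 0.4983174 , -0.27211649,  0.05200798]), np.float64(0.0018680110527446588))
(array([ 0.50370459, -0.27354449,  0.04218348]), np.float64(0.0022810511772010183))
(array([ 0.49974567, -0.27224533,  0.05063076]), np.float64(0.00012562434769149833))
[array([ 0.4739, -0.3074]), array([ 0.4701, -0.239 ]), array([ 0.6193, -0.2316]), array([ 0.6213, -0.3002])] [ 0.50076623 -0.27239758  0.048     ]
[ 0.35754072 -0.25227085  0.015     ]
[ 0.46824113 -0.41102842  0.015     ]
```

```bash
python3 -m jog '0 -.029 -.014 0 0;0 0 0 .035 0;0 0 0 .035 0;0 0 0 .03 0;0 0 0 0 0;0 0 0 0 0;0 0 0 0 0;0 0 0 0 0';python3 -m jog '0 0 0 .004 0;0 0 0 .004 0;0 0 0 0 0'; python3 -m jog '0 0 0 .002 0;0 0 0 .002 0;0 0 0 0 0'
```

```text
t: 8.98
tool_pos: [0.5018, -0.2724, 0.1499]
orientation: [-0.0, 3.138, -0.004]
force: [-0.7, 0.1, 0.6]
opening: 0.0071
gripper_force: 0.0
t: 9.23
tool_pos: [0.5004, -0.2722, 0.139]
orientation: [0.0, 3.141, -0.001]
force: [0.8, -0.3, 1.8]
opening: 0.0006
gripper_force: 0.7
t: 9.48
tool_pos: [0.5005, -0.2723, 0.1349]
orientation: [0.0, 3.141, -0.0]
force: [0.5, 1.0, 3.7]
opening: 0.0006
gripper_force: 1.6
```

```bash
python3 -m jog '0 0 0 .002 0;0 0 0 .001 0;0 0 0 0 0';python3 -m jog '0 0 0 .001 0;0 0 0 .001 0;0 0 0 0 0'
```

```text
t: 9.73
tool_pos: [0.5005, -0.2723, 0.1319]
orientation: [0.0, 3.141, -0.001]
force: [0.4, 0.7, 4.9]
opening: 0.0008
gripper_force: 2.3
t: 9.98
tool_pos: [0.5006, -0.2723, 0.1312]
orientation: [0.0, 3.141, -0.001]
force: [-3.3, 2.7, 13.4]
opening: 0.0002
gripper_force: 7.0
```

```bash
python3 -m jog '0 0 0 0 0;0 0 0 -.02 0;0 0 0 -.03 0;.75 0 0 -.03 0;.75 0 0 -.03 0;.75 .02 -.04 0 0;.75 .02 -.04 0 0;.75 0 -.04 0 0;.75 0 0 0 0;.75 0 0 0 0'; python3 - <<'E'
from h import *
c=cam('wrist'); pk('w5',c); save(c,'w5.png')
go(0.583,-.375,.09,90)
E
```

```text
t: 10.82
tool_pos: [0.4618, -0.3881, 0.2384]
orientation: [-0.005, -3.14, -0.002]
force: [-0.2, 0.1, -0.1]
opening: 0.0425
gripper_force: 0.0
t 10.9 pos [ 0.4623 -0.3868  0.2386] ya 89.9 F [ 0.3 -0.1 -0.8] open 0.046
shift [-120.9   11.7  148.4] turn -0.1 rows>= 5
```

View pics/w5.png

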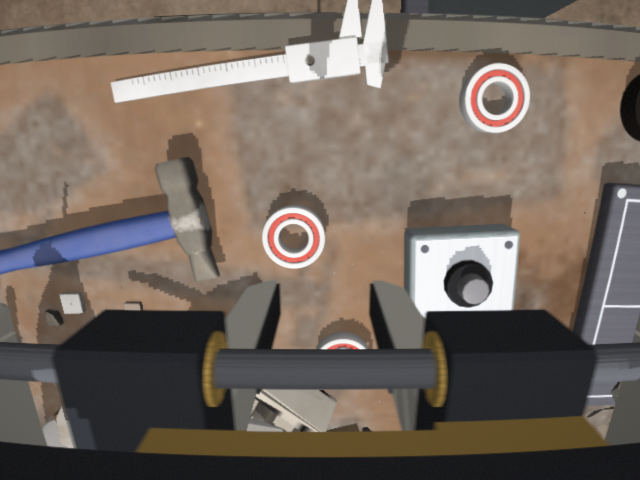

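b5's ring is at (294,238). b6 is half hidden at about (342,355), with a scrap beside it at (290,410). From here I'll locate the rings in code.

```bash
cat >> h.py <<'E'
def rings(c,z=.015):
    h=cv2.cvtColor(c['color'],cv2.COLOR_RGB2HSV); m=(((h[...,0]<8)|(h[...,0]>172))&(h[...,1]>110)&(h[...,2]>90)).astype('uint8')*255
    m=cv2.morphologyEx(m,cv2.MORPH_CLOSE,np.ones((3,3)))
    out=[]
    for k in cv2.findContours(m,cv2.RETR_EXTERNAL,cv2.CHAIN_APPROX_NONE)[0]:
        if cv2.contourArea(k)<150: continue
        (u,v),ax,_=cv2.fitEllipse(k); P=atz(c,u,v,z)
        out.append(P); print('ring px %.0f %.0f axes %.0f %.0f -> %.4f %.4f'%(u,v,*ax,P[0],P[1]))
    return out
E
python3 - <<'E'
from h import *
for n in('w5','w4','w3'): print(n); rings(up(n))
go(.468,-.411,.088,90)
E
```

```text
w5
ring px 293 237 axes 48 50 -> 0.4676 -0.4121
ring px 497 98 axes 50 55 -> 0.3568 -0.2535
w4
ring px 146 226 axes 43 49 -> 0.4678 -0.4113
ring px 331 84 axes 53 55 -> 0.3570 -0.2527
w3
ring px 457 236 axes 35 58 -> 0.5382 0.3770
ring px 490 127 axes 48 53 -> 0.4479 0.3955
ring px 344 35 axes 54 57 -> 0.3817 0.2778
t 10.9 pos [ 0.4623 -0.3868  0.2386] ya 89.9 F [ 0.3 -0.1 -0.8] open 0.046
shift [ -6.  -24.5 150.5] turn -0.1 rows>= 4
```

```bash
python3 -m jog '.75 -.006 -.025 0 0;.75 0 0 .035 0;.75 0 0 .035 0;.75 0 0 .035 0;.75 0 0 .025 0;.75 0 0 .012 0;.75 0 0 .006 0;.75 0 0 0 0;.4 0 0 0 0;.4 0 0 0 0' 40; python3 -m jog '.4 0 0 0 0;.4 0 0 0 0;.4 0 0 0 0;.4 0 0 0 0';python3 -c "
from h import *
go(.4845,-.0895,.2,88)"
```

```text
t: 11.7
tool_pos: [0.4702, -0.4125, 0.0944]
orientation: [-0.0, 3.139, -0.004]
force: [0.7, 0.1, -0.1]
opening: 0.0608
gripper_force: 0.0
t: 12.03
tool_pos: [0.47, -0.4127, 0.094]
orientation: [0.0, 3.139, -0.004]
force: [-0.2, 1.4, 7.1]
opening: 0.0503
gripper_force: 40.0
t 12.0 pos [ 0.47   -0.4127  0.094 ] ya 90.0 F [-0.2  1.4  7.1] open 0.050
shift [ -14.7  322.9 -106.8] turn 2.0 rows>= 9
```

```bash
python3 -m jog '.7 0 0 0 0;.7 0 0 .003 0;.7 .002 0 .003 0;.4 0 0 0 0;.4 0 0 0 0;.4 0 0 0 0;.4 0 0 0 0;.4 0 0 0 0';python3 -c "
from h import *
go(.4845,-.0895,.2,88)"
```

```text
t: 12.7
tool_pos: [0.4668, -0.4114, 0.0855]
orientation: [-0.0, -3.141, -0.001]
force: [-0.0, 0.7, -1.7]
opening: 0.0517
gripper_force: 4.0
t 12.7 pos [ 0.4668 -0.4114  0.0855] ya 90.0 F [-0.   0.7 -1.7] open 0.052
shift [ -17.6  322.  -114.4] turn 2.0 rows>= 9
```

```bash
python3 -m jog '.4 0 0 0 0;.4 0 0 -.02 0;.4 0 0 -.04 0;.4 0 0 -.035 0;.4 -.002 .035 0 0;.4 -.002 .036 0 0;.4 -.002 .036 0 0;.4 -.002 .036 0 0;.4 -.002 .036 0 0;.4 -.002 .036 0 0'; python3 -m jog '.4 -.002 .036 0 0;.4 -.002 .036 0 0;.4 -.002 .035 0 2;.4 0 0 0 0;.4 0 0 0 0;.4 0 0 0 0'; python3 -c "
from h import *
go(.4845,-.0895,.1085,88)"
```

```text
t: 13.53
tool_pos: [0.4787, -0.195, 0.1808]
orientation: [0.001, 3.141, -0.0]
force: [1.7, -0.5, -2.2]
opening: 0.0512
gripper_force: 40.0
t: 14.03
tool_pos: [0.4851, -0.0898, 0.1809]
orientation: [0.053, 3.141, -0.001]
force: [-0.1, 0.1, -1.8]
opening: 0.0512
gripper_force: 40.0
t 14.0 pos [ 0.4851 -0.0898  0.1809] ya 88.1 F [-0.1  0.1 -1.8] open 0.051
shift [ 0.6  0.3 72.4] turn 0.1 rows>= 2
```

Lower, release and lift, then look back at the plate.

```bash
python3 -m jog '.4 0 0 .03 0;.4 0 0 .03 0;.4 0 0 .008 0;.4 0 0 .003 0;.4 0 0 .001 0;.4 0 0 0 0;.4 0 0 0 0;.8 0 0 0 0;.8 0 0 0 0;.8 0 0 0 0'; python3 -m jog '.8 0 0 -.01 0;.8 0 0 -.03 0;.8 0 0 -.04 0;.8 0 0 -.04 0;.8 0 0 -.04 0;.8 0 0 -.01 0;.8 0 0 0 0;.8 0 0 0 0'; python3 - <<'E'
from h import *
c=cam('wrist'); pk('w6',c); save(c,'w6.png'); rings(c,.037)
go(.357,-.253,.2,90)
E
```

```text
t: 14.87
tool_pos: [0.4857, -0.0898, 0.1098]
orientation: [0.055, 3.139, -0.001]
force: [-0.3, 0.1, -0.5]
opening: 0.0667
gripper_force: 0.0
t: 15.53
tool_pos: [0.4854, -0.0897, 0.2799]
orientation: [0.055, 3.139, -0.001]
force: [-1.1, 0.1, -0.5]
opening: 0.0746
gripper_force: 0.0
ring px 324 226 axes 45 47 -> 0.4871 -0.0891
ring px 132 81 axes 44 49 -> 0.3604 -0.2413
t 15.6 pos [ 0.4846 -0.0895  0.2781] ya 88.0 F [ 0.5  0.4 -0.8] open 0.074
shift [ 121.8 -167.9   78.2] turn -2.0 rows>= 6
```

View pics/w6.png

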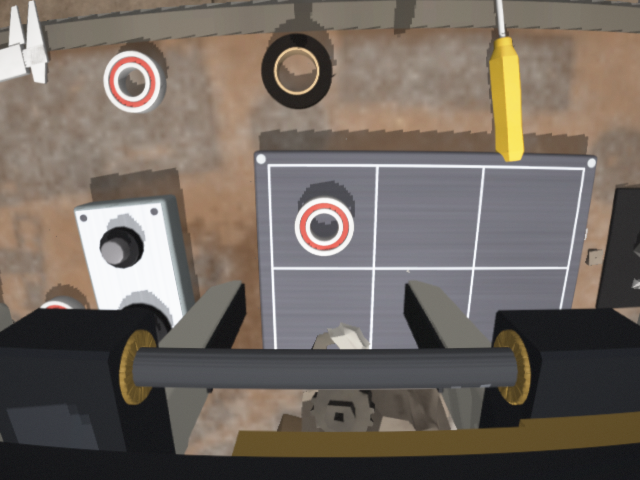

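The placed bearing at (324,226) is in the middle of its square. A scrap pokes over the back of the plate at about (340,335). Next is b4.

```bash
python3 - <<'E'
from h import *
w=up('w6'); print([atz(w,*q,z).round(3) for q in[(340,327),(312,347),(368,345)] for z in(.03,.06)])
print('grid',[atz(w,*q,.022).round(4)[:2] for q in[(272,268),(374,268),(477,268),(568,269)]])
E
python3 -m jog '.75 .030 -.030 .01 0;.75 .030 -.034 .02 0;.75 .031 -.034 .02 0;.75 .031 -.035 .02 0;.75 0 -.035 .02 -2;.75 0 0 .02 0;.75 0 0 0 0;.75 0 0 0 0;.75 0 0 0 0'; python3 -c "
from h import *
go(.357,-.253,.0865,90)"
```

```text
[array([ 0.588, -0.077,  0.03 ]), array([ 0.572, -0.078,  0.06 ]), array([ 0.609, -0.105,  0.03 ]), array([ 0.591, -0.103,  0.06 ]), array([ 0.609, -0.05 ,  0.03 ]), array([ 0.591, -0.053,  0.06 ])]
grid [array([ 0.5289, -0.1391]), array([ 0.5321, -0.0436]), array([0.5357, 0.0546]), array([0.5403, 0.1462])]
t: 16.33
tool_pos: [0.3747, -0.2342, 0.1791]
orientation: [0.001, -3.14, -0.002]
force: [-0.5, 0.1, 0.1]
opening: 0.0696
gripper_force: 0.0
t 16.3 pos [ 0.3747 -0.2342  0.1791] ya 90.0 F [-0.5  0.1  0.1] open 0.070
shift [ 17.6 -19.   92.6] turn 0.0 rows>= 3
```

```bash
python3 -m jog '.75 .009 -.010 0 0;.75 .009 -.009 .03 0;.75 0 0 .03 0;.75 0 0 .025 0;.75 0 0 .007 0;.75 0 0 0 0;.75 0 0 0 0;.4 0 0 0 0;.4 0 0 0 0;.4 0 0 0 0' 40; python3 -m jog '.4 0 0 0 0;.4 0 0 0 0;.4 0 0 0 0';python3 -c "
from h import *
go(.4875,.0055,.185,88)
print(tri(up('w6'),(340,327),up('w0'),(285/1.25,403/1.25)))"
```

```text
t: 17.17
tool_pos: [0.3577, -0.2546, 0.0889]
orientation: [-0.0, 3.14, -0.003]
force: [-0.1, -0.1, -0.2]
opening: 0.0542
gripper_force: 0.0
t: 17.42
tool_pos: [0.3576, -0.2545, 0.0887]
orientation: [0.0, 3.14, -0.002]
force: [0.2, 3.2, 7.4]
opening: 0.0504
gripper_force: 40.0
t 17.4 pos [ 0.3576 -0.2545  0.0887] ya 90.0 F [0.2 3.2 7.4] open 0.050
shift [-130.1  259.9  -96.4] turn 2.0 rows>= 8
(array([ 0.59579166, -0.07642971,  0.01182105]), np.float64(0.0032160091652392976))
```

```bash
python3 -m jog '.4 0 0 -.02 0;.4 0 0 -.04 0;.4 0 0 -.037 0;.4 -.016 .032 0 0;.4 -.016 .032 0 0;.4 -.016 .032 0 0;.4 -.016 .032 0 0;.4 -.016 .032 0 0;.4 -.016 .032 0 0;.4 -.017 .032 0 0'; python3 -m jog '.4 -.017 .034 0 2;.4 0 0 0 0;.4 0 0 0 0;.4 0 0 0 0'; python3 -c "
from h import *
go(.4855,.0055,.110,88)"
```

```text
t: 18.25
tool_pos: [0.4701, -0.0283, 0.1846]
orientation: [0.0, 3.141, -0.0]
force: [0.8, -0.4, -1.2]
opening: 0.0506
gripper_force: 40.0
t: 18.58
tool_pos: [0.4864, 0.0039, 0.1841]
orientation: [-0.053, -3.14, 0.001]
force: [0.2, -1.2, -2.2]
opening: 0.0511
gripper_force: 40.0
t 18.6 pos [0.4864 0.0039 0.1841] ya 88.1 F [ 0.2 -1.2 -2.2] open 0.051
shift [ 0.9  1.6 74.1] turn 0.1 rows>= 2
```

```bash
python3 -m jog '.4 0 .001 .03 0;.4 0 0 .03 0;.4 0 0 .009 0;.4 0 0 .003 0;.4 0 0 .001 0;.4 0 0 0 0;.4 0 0 0 0;.75 0 0 0 0;.75 0 0 0 0;.75 0 0 0 0'; python3 -m jog '.75 0 0 -.01 0;.75 0 0 -.03 0;.75 0 0 -.04 0;.75 0 -.03 -.03 0;.75 0 -.04 0 0;.75 0 -.04 0 0;.75 0 -.04 0 0;.75 0 -.04 0 0;.75 0 -.04 0 0;.75 -.01 -.04 0 0';python3 -m jog '.75 0 -.04 0 0;.75 0 -.04 0 0;.75 0 -.03 0 -2;.75 0 0 0 0;.75 0 0 0 0'; python3 - <<'E'
from h import *
c=cam('wrist'); pk('w7',c); save(c,'w7.png'); rings(c)
go(.583,-.375,.0865,90)
E
```

```text
t: 19.42
tool_pos: [0.4875, 0.0049, 0.1124]
orientation: [0.055, 3.139, -0.0]
force: [0.5, 0.0, 0.0]
opening: 0.0662
gripper_force: 0.0
t: 20.25
tool_pos: [0.4864, -0.2667, 0.2221]
orientation: [0.055, 3.141, -0.001]
force: [1.0, 1.1, -0.4]
opening: 0.0694
gripper_force: 0.0
t: 20.67
tool_pos: [0.4831, -0.3762, 0.2215]
orientation: [0.004, 3.141, -0.0]
force: [-0.2, 0.4, -0.4]
opening: 0.0698
gripper_force: 0.0
ring px 330 348 axes 33 43 -> 0.5823 -0.3703
t 20.7 pos [ 0.4834 -0.3748  0.2213] ya 89.9 F [ 0.2  0.2 -0.7] open 0.070
shift [-9.960e+01 -1.000e-01  1.348e+02] turn -0.1 rows>= 5
```

```bash
python3 -m jog '.75 -.03 0 0 0;.75 -.03 0 0 0;.75 0 0 0 0;.75 0 0 0 0'; python3 - <<'E'
from h import *
c=cam('wrist'); pk('w7',c); save(c,'w7.png'); rings(c)
go(.583,-.372,.0865,90)
E
```

```text
t: 21.05
tool_pos: [0.5449, -0.3725, 0.2208]
orientation: [0.005, -3.141, -0.001]
force: [0.3, 0.5, -0.6]
opening: 0.0694
gripper_force: 0.0
ring px 324 284 axes 47 51 -> 0.5853 -0.3708
t 21.1 pos [ 0.5441 -0.373   0.2209] ya 90.1 F [-0.1  0.4  0.5] open 0.070
shift [-39.    0.8 134.4] turn 0.1 rows>= 4
```

View pics/w7.png

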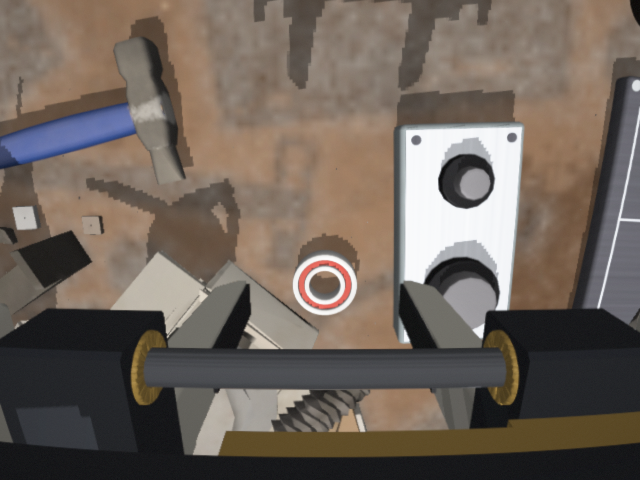

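b6 is at (325,285). A box flap runs from (232,262) to (318,330) beside it, so I'll grip parallel to that edge, with tool y at about 52°.

```bash
python3 -m jog '.75 -.02 .001 0 0;.75 -.021 .001 0 6;.75 0 0 0 6;.75 0 0 0 7;.75 0 0 0 7;.75 0 0 .03 6;.75 0 0 .03 6;.75 0 0 .03 0;.75 0 0 .01 0;.75 0 0 0 0'; python3 -c "
from h import *
go(.5853,-.3708,.0865,52)"
```

```text
t: 21.93
tool_pos: [0.582, -0.3707, 0.1172]
orientation: [-1.019, -2.964, -0.003]
force: [-1.2, -0.1, -0.1]
opening: 0.0697
gripper_force: 0.0
t 21.9 pos [ 0.582  -0.3707  0.1172] ya 52.0 F [-1.2 -0.1 -0.1] open 0.070
shift [-2.8  2.  30.7] turn 0.0 rows>= 1
```

```bash
python3 -m jog '.75 -.002 .001 .01 0;.75 0 0 .01 0;.75 0 0 .009 0;.75 0 0 0 0;.75 0 0 0 0'; python3 -m jog '.4 0 0 0 0;.4 0 0 0 0;.4 0 0 0 0;.4 0 0 0 0;.4 0 0 0 0' 40;python3 -c "
from h import *
go(.5795,-.0925,.2,90)"
```

```text
t: 22.35
tool_pos: [0.5866, -0.3729, 0.0916]
orientation: [-1.023, -2.97, -0.0]
force: [-0.4, 0.1, 0.5]
opening: 0.0697
gripper_force: 0.0
t: 22.77
tool_pos: [0.5872, -0.3732, 0.0926]
orientation: [1.023, 2.969, -0.0]
force: [0.6, 1.7, 2.0]
opening: 0.0506
gripper_force: 40.0
t 22.8 pos [ 0.5872 -0.3732  0.0926] ya 52.0 F [0.6 1.7 2. ] open 0.051
shift [ 178.8  216.5 -107.5] turn -38.0 rows>= 8
```

```bash
python3 -m jog '.4 0 0 -.02 0;.4 0 0 -.03 0;.4 0 0 -.03 0;.4 0 0 -.03 -6;.4 0 0 0 -6;.4 0 0 0 -6;.4 0 0 0 -6;.4 0 0 0 -6;.4 0 0 0 -6;.4 0 0 0 0'; python3 -m jog '.4 .002 .038 0 0;.4 .002 .038 0 0;.4 .002 .038 0 0;.4 .002 .038 0 0;.4 .002 .038 0 0;.4 .002 .038 0 0;.4 .001 .038 0 0;.4 .001 .038 0 0;.4 .001 .038 0 0;.4 .001 .038 0 0'; python3 -c "
from h import *
go(.5855,.0975,.115,88)
c=cam('wrist'); pk('w8',c); save(c,'w8.png');rings(c,.037)"
```

```text
t: 23.6
tool_pos: [0.5865, -0.373, 0.2014]
orientation: [-0.047, -3.14, -0.001]
force: [-0.1, -0.4, -1.5]
opening: 0.0504
gripper_force: 40.0
t: 24.43
tool_pos: [0.5836, 0.009, 0.2019]
orientation: [0.062, 3.141, -0.0]
force: [1.0, -0.2, -2.1]
opening: 0.0504
gripper_force: 40.0
t 24.4 pos [0.5836 0.009  0.2019] ya 87.8 F [ 1.  -0.2 -2.1] open 0.050
shift [ 1.6 88.5 86.9] turn -0.2 rows>= 3
ring px 324 298 axes 84 92 -> 0.6186 0.0090
```

View pics/w8.png

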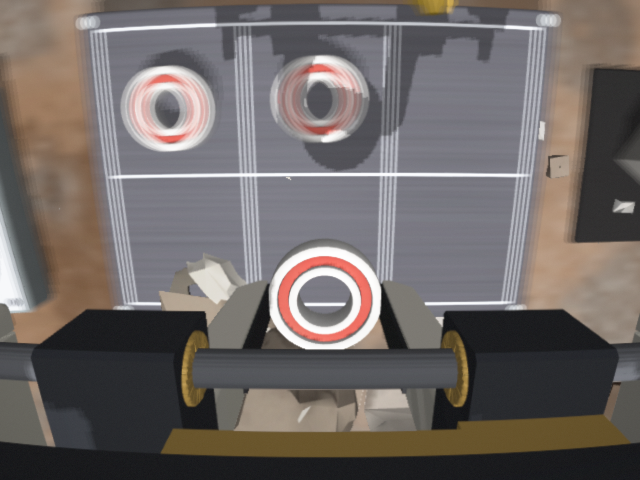

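The picture is blurred sideways, but the two placed bearings at (168,108) and (320,98) look centred. The scrap's tip is at about (208,256), at the back of the right square. I'll measure its height.

```bash
python3 - <<'E'
from h import *
w8,w6,w0,w1=up('w8'),up('w6'),up('w0'),up('w1')
print(tri(w8,(208,256),w6,(340,327)),tri(w8,(208,256),w0,(285/1.25,403/1.25)))
im=np.hstack([cv2.resize(c['color'][y0:y1,x0:x1,::-1],(400,300),interpolation=cv2.INTER_CUBIC) for c,(x0,y0,x1,y1) in((w8,(120,220,280,340)),(w6,(260,270,420,390)))])
im2=np.hstack([cv2.resize(c['color'][y0:y1,x0:x1,::-1],(400,300),interpolation=cv2.INTER_CUBIC) for c,(x0,y0,x1,y1) in((w0,(150,270,310,390)),(up('scene0'),(310,190,390,250)))])
cv2.imwrite('pics/deb.png',np.vstack([im,im2]))
E
```

```text
(array([ 0.59177296, -0.07577087,  0.0193629 ]), np.float64(0.003785250290274816)) (array([ 0.58966716, -0.0739488 ,  0.02050843]), np.float64(0.0004924861720301176))
```

View pics/deb.png

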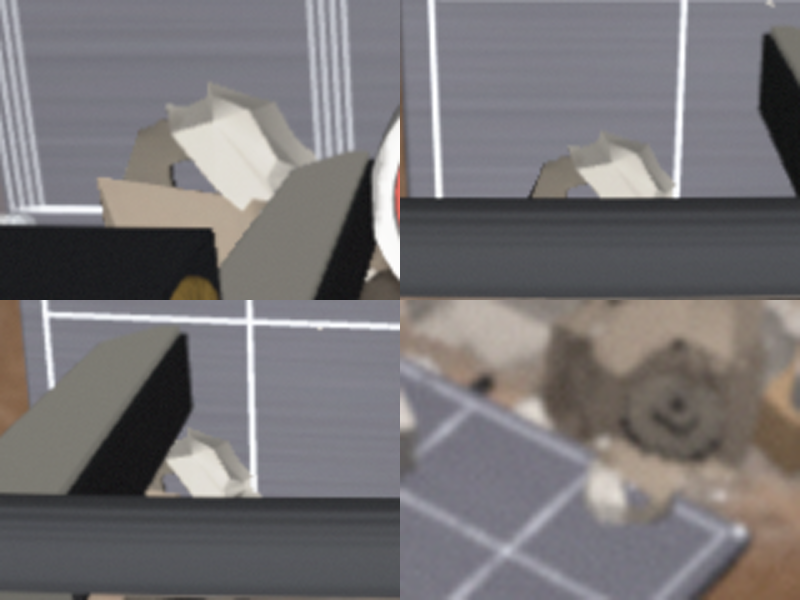

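The scrap lies at plate level, with its tip at (0.590, -0.075). I'll put the back-right bearing about 10 mm off centre, away from it, which is within tolerance. First, this one goes to back-left.

```bash
python3 - <<'E'
from h import *
w8=up('w8'); print([atz(w8,120+x*.4,220+y*.4,.025).round(3)[:2] for x,y in[(140,130),(165,105),(210,85),(270,95),(310,155),(125,180)]])
E
python3 -m jog '.4 .001 .035 0 0;.4 .001 .035 0 0;.4 0 .017 0 0;.4 0 0 .02 0;.4 0 0 .03 0;.4 0 0 .02 0;.4 0 0 .005 0;.4 0 0 0 0;.4 0 0 0 0'; python3 -c "
from h import *
go(.5855,.0975,.1145,88)"
```

```text
[array([ 0.6  , -0.098]), array([ 0.592, -0.089]), array([ 0.587, -0.075]), array([ 0.59 , -0.058]), array([ 0.609, -0.049]), array([ 0.615, -0.105])]
t: 25.23
tool_pos: [0.5854, 0.0941, 0.1275]
orientation: [0.058, 3.141, 0.0]
force: [-0.2, 0.1, -2.0]
opening: 0.0499
gripper_force: 40.0
t 25.2 pos [0.5854 0.0941 0.1275] ya 87.9 F [-0.2  0.1 -2. ] open 0.050
shift [ 0.   3.4 13. ] turn -0.1 rows>= 1
```

```bash
python3 -m jog '.4 0 .003 .006 0;.4 0 0 .005 0;.4 0 0 .001 0;.4 0 0 0 0;.4 0 0 0 0;.75 0 0 0 0;.75 0 0 0 0;.75 0 0 0 0;.75 0 0 -.02 0;.75 0 0 -.03 0'; python3 -m jog '.75 0 0 -.03 0;.75 0 0 -.03 0;.75 .036 .01 0 0;.75 .036 .01 0 0;.75 .036 .02 0 0;.75 .03 .04 0 0;.75 0 .04 0 0;.75 0 .04 0 0;.75 0 0 0 0;.75 0 0 0 0'; python3 - <<'E'
from h import *
c=cam('wrist'); pk('w9',c); print('plate');rings(c,.037);print('bench');rings(c)
go(.382,.2778,.0865,90)
E
```

```text
t: 26.07
tool_pos: [0.5829, 0.0971, 0.1619]
orientation: [-0.055, -3.134, 0.001]
force: [-0.5, 0.6, -0.0]
opening: 0.0695
gripper_force: 0.0
t: 26.9
tool_pos: [0.4573, 0.257, 0.2253]
orientation: [0.049, 3.141, 0.0]
force: [-0.1, -0.0, 0.5]
opening: 0.0698
gripper_force: 0.0
plate
ring px 470 316 axes 27 30 -> 0.5216 0.3709
ring px 13 286 axes 37 49 -> 0.4870 0.0073
ring px 497 216 axes 47 53 -> 0.4426 0.3849
ring px 347 133 axes 56 57 -> 0.3814 0.2760
bench
ring px 470 316 axes 27 30 -> 0.5328 0.3799
ring px 13 286 axes 37 49 -> 0.4953 -0.0134
ring px 497 216 axes 47 53 -> 0.4472 0.3950
ring px 347 133 axes 56 57 -> 0.3811 0.2772
t 26.9 pos [0.4575 0.2557 0.225 ] ya 88.1 F [ 0.4 -1.6 -0.5] open 0.070
shift [ 76.2  19.7 138.5] turn -1.9 rows>= 4
```

```bash
python3 -m jog '.75 .025 .006 0 -2;.75 .026 .008 .02 0;.75 .025 .009 .035 0;.75 0 0 .035 0;.75 0 0 .03 0;.75 0 0 .015 0;.75 0 0 .005 0;.75 0 0 0 0;.75 0 0 0 0;.75 0 0 0 0' ; python3 -c "
from h import *
go(.3811,.2772,.0865,90)"
```

```text
t: 27.78
tool_pos: [0.3842, 0.2781, 0.0876]
orientation: [0.002, 3.14, 0.001]
force: [0.1, -0.1, 0.0]
opening: 0.0699
gripper_force: 0.0
t 27.8 pos [0.3842 0.2781 0.0876] ya 89.9 F [ 0.1 -0.1  0. ] open 0.070
shift [ 3.1 -0.9  1.1] turn -0.1 rows>= 1
```

```bash
python3 -m jog '.75 .003 -.001 .001 0;.4 0 0 0 0;.4 0 0 0 0;.4 0 0 0 0;.4 0 0 0 0;.4 0 0 0 0;.4 0 0 -.02 0;.4 0 0 -.04 0;.4 0 0 -.035 0;.4 0 0 0 0' 40;  python3 -m jog '.4 -.021 -.035 0 0;.4 -.022 -.035 0 0;.4 -.022 -.035 0 0;.4 -.022 -.036 0 0;.4 -.022 -.036 0 2;.4 0 0 0 0;.4 0 0 0 0;.4 0 0 0 0'; python3 -c "
from h import *
go(.4905,.1005,.110,88)"
```

```text
t: 28.62
tool_pos: [0.3834, 0.2796, 0.188]
orientation: [-0.0, 3.132, 0.008]
force: [1.4, 0.5, -0.1]
opening: 0.0509
gripper_force: 40.0
t: 29.28
tool_pos: [0.4882, 0.1014, 0.1799]
orientation: [-0.057, -3.139, -0.0]
force: [-0.5, 0.6, -1.9]
opening: 0.0506
gripper_force: 40.0
t 29.3 pos [0.4882 0.1014 0.1799] ya 87.9 F [-0.5  0.6 -1.9] open 0.051
shift [-2.5 -0.8 69.8] turn -0.1 rows>= 2
```

```bash
python3 -m jog '.4 -.002 -.001 .03 0;.4 0 0 .025 0;.4 0 0 .01 0;.4 0 0 .004 0;.4 0 0 .002 0;.4 0 0 0 0;.4 0 0 0 0;.4 0 0 0 0;.75 0 0 0 0;.75 0 0 0 0'; python3 -m jog '.75 0 0 0 0;.75 0 0 -.02 0;.75 0 0 -.03 0;.75 0 0 -.03 0;.75 .01 .03 -.03 0;.75 .015 .04 0 0;.75 .015 .04 0 0;.75 0 .04 0 0;.75 0 .04 0 0;.75 0 .04 0 0';python3 -m jog '.75 0 .03 0 -2;.75 0 0 0 0;.75 0 0 0 0'; python3 - <<'E'
from h import *
c=cam('wrist'); pk('w10',c); save(c,'w10.png'); print('plate');rings(c,.037);print('bench');rings(c)
go(.4475,.395,.0865,90)
E
```

```text
t: 30.12
tool_pos: [0.4913, 0.1005, 0.1108]
orientation: [0.055, 3.139, 0.0]
force: [-0.9, 0.4, -0.3]
opening: 0.06
gripper_force: 0.0
t: 30.95
tool_pos: [0.4595, 0.3303, 0.2191]
orientation: [0.055, 3.14, 0.001]
force: [1.2, -0.6, -0.9]
opening: 0.0698
gripper_force: 0.0
t: 31.2
tool_pos: [0.4604, 0.3597, 0.2183]
orientation: [0.004, -3.141, 0.0]
force: [-0.2, -0.8, -0.5]
opening: 0.0701
gripper_force: 0.0
plate
ring px 357 327 axes 7 51 -> 0.5260 0.3864
ring px 316 317 axes 45 50 -> 0.5178 0.3553
ring px 370 220 axes 52 55 -> 0.4427 0.3930
bench
ring px 357 327 axes 7 51 -> 0.5375 0.3885
ring px 316 317 axes 45 50 -> 0.5286 0.3548
ring px 370 220 axes 52 55 -> 0.4473 0.3957
t 31.2 pos [0.4606 0.3585 0.2182] ya 90.1 F [ 0.3 -0.3 -0.8] open 0.070
shift [ 13.   36.6 131.6] turn 0.1 rows>= 4
```

View pics/w10.png

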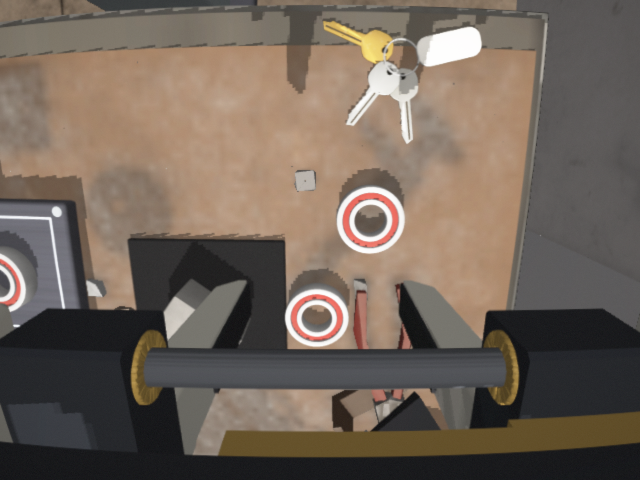

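b2 has been knocked free of the pliers and is now at (316,317), i.e. (0.529, 0.355). b1 at (370,220) is clear, so I'll pick b1 first.

```bash
python3 -m jog '.75 .007 .018 0 0;.75 .006 .019 .02 0;.75 0 0 .035 0;.75 0 0 .035 0;.75 0 0 .025 0;.75 0 0 .01 0;.75 0 0 .005 0;.75 0 0 0 0;.75 0 0 0 0;.75 0 0 0 0' ; python3 -c "
from h import *
go(.4473,.3957,.0865,90)"
```

```text
t: 32.08
tool_pos: [0.4493, 0.396, 0.0909]
orientation: [0.001, 3.138, 0.004]
force: [-0.1, 0.7, 0.5]
opening: 0.07
gripper_force: 0.0
t 32.1 pos [0.4493 0.396  0.0909] ya 90.0 F [-0.1  0.7  0.5] open 0.070
shift [ 2.  -0.3  4.4] turn -0.0 rows>= 1
```

```bash
python3 -m jog '.75 .002 0 .004 0;.4 0 0 0 0;.4 0 0 0 0;.4 0 0 0 0;.4 0 0 0 0;.4 0 0 0 0;.4 0 0 -.02 0;.4 0 0 -.04 0;.4 0 0 -.04 0;.4 0 0 -.01 0' 40;  python3 -m jog '.4 -.013 -.039 0 0;.4 -.013 -.039 0 0;.4 -.013 -.039 0 0;.4 -.013 -.039 0 0;.4 -.013 -.039 0 0;.4 -.013 -.039 0 0;.4 -.013 -.039 0 0;.4 -.013 -.039 0 0;.4 -.013 -.039 0 0;.4 -.012 -.039 0 2'; python3 -m jog '.4 0 0 0 0;.4 0 0 0 0'; python3 -c "
from h import *
go(.577,.004,.110,88)
c=cam('wrist');rings(c,.037)"
```

```text
t: 32.92
tool_pos: [0.448, 0.397, 0.2014]
orientation: [0.0, 3.135, 0.008]
force: [1.6, 0.4, -0.1]
opening: 0.0509
gripper_force: 40.0
t: 33.75
tool_pos: [0.5748, 0.0032, 0.1937]
orientation: [-0.054, -3.141, -0.0]
force: [1.1, 0.4, -2.3]
opening: 0.0507
gripper_force: 40.0
t: 33.92
tool_pos: [0.5748, 0.003, 0.1936]
orientation: [-0.061, -3.14, 0.0]
force: [-0.6, 1.0, -1.7]
opening: 0.0507
gripper_force: 40.0
t 33.9 pos [0.5748 0.003  0.1936] ya 87.8 F [-0.6  1.  -1.7] open 0.051
shift [-2.2  1.1 83.6] turn -0.2 rows>= 3
ring px 324 312 axes 80 90 -> 0.6164 0.0028
ring px 467 260 axes 56 63 -> 0.5828 0.0984
ring px 167 122 axes 64 71 -> 0.4880 -0.0880
ring px 480 117 axes 65 71 -> 0.4920 0.1016
ring px 322 113 axes 69 72 -> 0.4870 0.0064
```

```bash
python3 -m jog '.4 -.002 .001 .03 0;.4 0 0 .03 0;.4 0 0 .015 0;.4 0 0 .006 0;.4 0 0 .002 0;.4 0 0 0 0;.4 0 0 0 0;.4 0 0 0 0';  python3 -c "
from h import *
go(.577,.004,.1085,88)"
```

```text
t: 34.63
tool_pos: [0.5779, 0.0065, 0.1132]
orientation: [0.054, 3.138, -0.0]
force: [1.0, -1.1, -2.0]
opening: 0.0507
gripper_force: 40.0
t 34.6 pos [0.5779 0.0065 0.1132] ya 88.0 F [ 1.  -1.1 -2. ] open 0.051
shift [ 0.8 -2.5  4.7] turn 0.0 rows>= 1
```

Lower the last few millimetres, release, and go back for b2.

```bash
python3 -m jog '.4 0 -.002 .002 0;.4 0 0 .001 0;.4 0 0 0 0;.4 0 0 0 0;.75 0 0 0 0;.75 0 0 0 0;.75 0 0 0 0;.75 0 0 -.02 0;.75 0 0 -.03 0;.75 0 0 -.03 0';  python3 -m jog '.75 0 0 -.03 0;.75 .01 .039 0 0;.75 .01 .039 0 0;.75 .01 .039 0 0;.75 .01 .039 0 0;.75 .01 .039 0 0;.75 .01 .039 0 0;.75 0 .039 0 0;.75 0 .039 0 0;.75 0 .030 0 0';python3 -m jog '.75 0 0 0 0;.75 0 0 0 0;.75 0 0 0 0';  python3 - <<'E'
from h import *
c=cam('wrist'); pk('w11',c); rings(c)
go(.5286,.3548,.2,0)
E
```

```text
t: 35.47
tool_pos: [0.5758, 0.0043, 0.1882]
orientation: [-0.055, -3.138, -0.0]
force: [0.6, 0.1, -0.5]
opening: 0.0694
gripper_force: 0.0
t: 36.3
tool_pos: [0.5281, 0.3512, 0.2188]
orientation: [0.053, 3.14, 0.002]
force: [0.6, -0.1, 0.6]
opening: 0.0695
gripper_force: 0.0
t: 36.55
tool_pos: [0.5287, 0.3478, 0.2182]
orientation: [-0.054, -3.141, 0.001]
force: [0.4, -0.6, 0.1]
opening: 0.0699
gripper_force: 0.0
ring px 332 236 axes 51 54 -> 0.5290 0.3549
ring px 378 257 axes 11 97 -> 0.5470 0.3906
ring px -2 208 axes 34 49 -> 0.4965 0.0867
t 36.6 pos [0.5288 0.3472 0.2183] ya 88.0 F [-0.6 -0.4  0.3] open 0.070
shift [ 0.5  7.6 18.3] turn 88.0 rows>= 13
```

```bash
python3 -m jog '.75 0 .007 0 0;.75 0 0 0 7;.75 0 0 0 7;.75 0 0 0 7;.75 0 0 0 7;.75 0 0 0 7;.75 0 0 0 7;.75 0 0 0 7;.75 0 0 0 7;.75 0 0 0 7';python3 -m jog '.75 0 0 .01 7;.75 0 0 .03 7;.75 0 0 .03 7;.75 0 0 .02 4;.75 0 0 0 0;.75 0 0 0 0'; python3 -c "
from h import *
go(.529,.3549,.0865,0)"
```

```text
t: 37.43
tool_pos: [0.5294, 0.3542, 0.2186]
orientation: [1.698, 2.643, 0.0]
force: [-0.4, 0.1, -0.4]
opening: 0.0698
gripper_force: 0.0
t: 37.93
tool_pos: [0.5284, 0.354, 0.1273]
orientation: [-2.22, -2.222, 0.005]
force: [-0.1, -0.2, 0.8]
opening: 0.0694
gripper_force: 0.0
t 37.9 pos [0.5284 0.354  0.1273] ya 0.1 F [-0.1 -0.2  0.8] open 0.069
shift [ 1.   0.7 40.8] turn 0.1 rows>= 1
```

```bash
python3 -m jog '.75 .001 .001 .02 0;.75 0 0 .013 0;.75 0 0 .006 0;.75 0 0 .001 0;.75 0 0 0 0;.75 0 0 0 0';python3 -m jog '.4 0 0 0 0;.4 0 0 0 0;.4 0 0 0 0;.4 0 0 0 0;.4 0 0 0 0' 40; python3 -c "
from h import *
go(.568,-.0985,.2,90)"
```

```text
t: 38.43
tool_pos: [0.5304, 0.3563, 0.0894]
orientation: [2.221, 2.221, 0.002]
force: [-0.0, -0.2, -0.4]
opening: 0.0696
gripper_force: 0.0
t: 38.85
tool_pos: [0.5301, 0.3563, 0.0889]
orientation: [2.221, 2.221, 0.001]
force: [-1.6, -1.0, 3.4]
opening: 0.0507
gripper_force: 40.0
t 38.9 pos [0.5301 0.3563 0.0889] ya -0.0 F [-1.6 -1.   3.4] open 0.051
shift [-454.7   37.9 -111.2] turn 90.0 rows>= 13
```

```bash
python3 -m jog '.4 0 0 -.02 0;.4 0 0 -.04 0;.4 0 0 -.04 0;.4 -.035 .003 -.01 0;.4 -.038 .003 0 0;.4 -.038 .003 0 0;.4 -.038 .003 0 0;.4 -.038 .003 0 0;.4 -.038 .003 0 0;.4 -.038 .003 0 0'; python3 -m jog '.4 -.038 .003 0 0;.4 -.038 .003 0 0;.4 -.038 .003 0 0;.4 -.038 .003 0 0;.4 -.038 .003 0 -7;.4 0 0 0 -7;.4 0 0 0 -7;.4 0 0 0 -7;.4 0 0 0 -7;.4 0 0 0 -7';python3 -m jog '.4 0 0 0 -7;.4 0 0 0 -7;.4 0 0 0 -7;.4 0 0 0 -7;.4 0 0 0 -7;.4 0 0 0 -7;.4 0 0 0 -4;.4 0 0 0 0;.4 0 0 0 0'; python3 - <<'E'
from h import *
go(.568,-.0985,.111,88)
c=cam('wrist'); pk('w12',c); rings(c,.037)
E
```

```text
t: 39.68
tool_pos: [0.5504, 0.0913, 0.198]
orientation: [-2.221, -2.221, 0.001]
force: [1.7, -0.1, -1.7]
opening: 0.0504
gripper_force: 40.0
t: 40.52
tool_pos: [0.5655, -0.0965, 0.1978]
orientation: [-1.272, -2.871, 0.0]
force: [-0.8, 0.1, -2.5]
opening: 0.0507
gripper_force: 40.0
t: 41.27
tool_pos: [0.5656, -0.0963, 0.198]
orientation: [-0.062, -3.14, -0.0]
force: [1.1, 0.2, -1.4]
opening: 0.0504
gripper_force: 40.0
t 41.3 pos [ 0.5656 -0.0963  0.198 ] ya 87.7 F [ 1.1  0.2 -1.4] open 0.050
shift [-2.5 -2.2 87. ] turn -0.3 rows>= 3
ring px 324 309 axes 83 94 -> 0.6069 -0.0964
ring px 600 265 axes 48 60 -> 0.5829 0.0972
ring px 472 264 axes 55 62 -> 0.5777 0.0046
ring px 621 131 axes 51 62 -> 0.4922 0.1001
ring px 329 130 axes 68 69 -> 0.4878 -0.0892
ring px 481 124 axes 64 69 -> 0.4870 0.0051
```

```bash
python3 -m jog '.4 -.001 -.002 .03 0;.4 0 0 .03 0;.4 0 0 .012 0;.4 0 0 .004 0;.4 0 0 0 0;.4 0 0 0 0;.4 0 0 0 0';  python3 -c "
from h import *
go(.568,-.0985,.111,88)"; python3 -m jog '.4 0 0 .003 0;.4 0 0 .002 0;.4 0 0 0 0;.4 0 0 0 0';  python3 -c "
from h import *
go(.568,-.0985,.111,88)"
```

```text
t: 41.9
tool_pos: [0.568, -0.0986, 0.1244]
orientation: [0.059, 3.138, -0.001]
force: [-0.0, 1.0, -2.0]
opening: 0.0507
gripper_force: 40.0
t 41.9 pos [ 0.568  -0.0986  0.1244] ya 87.9 F [-0.  1. -2.] open 0.051
shift [ 0.1  0.1 13.4] turn -0.1 rows>= 1
t: 42.23
tool_pos: [0.5668, -0.0983, 0.1175]
orientation: [0.058, 3.141, -0.0]
force: [0.3, -0.2, -1.6]
opening: 0.051
gripper_force: 40.0
t 42.2 pos [ 0.5668 -0.0983  0.1175] ya 87.9 F [ 0.3 -0.2 -1.6] open 0.051
shift [-1.2 -0.1  6.5] turn -0.1 rows>= 1
```

```bash
python3 -m jog '.4 -.001 0 .003 0;.4 0 0 .002 0;.4 0 0 0 0;.4 0 0 0 0'; python3 -m jog '.4 0 0 .001 0;.4 0 0 0 0;.4 0 0 0 0'; python3 -c "
from h import *
go(.568,-.0985,.111,88)"
```

```text
t: 42.57
tool_pos: [0.5676, -0.0983, 0.112]
orientation: [-0.058, -3.14, -0.0]
force: [0.2, 0.3, -2.0]
opening: 0.051
gripper_force: 40.0
t: 42.82
tool_pos: [0.5678, -0.0984, 0.1114]
orientation: [0.058, 3.141, -0.0]
force: [0.3, 0.1, -2.2]
opening: 0.0506
gripper_force: 40.0
t 42.8 pos [ 0.5678 -0.0984  0.1114] ya 87.9 F [ 0.3  0.1 -2.2] open 0.051
shift [-0.2 -0.1  0.4] turn -0.1 rows>= 1
```

```bash
python3 -m jog '.4 0 0 .001 0;.4 0 0 0 0;.75 0 0 0 0;.75 0 0 0 0;.75 0 0 0 0;.75 0 0 -.02 0;.75 0 0 -.03 0;.75 0 0 -.04 0;.75 .02 .02 -.04 0;.75 .02 .02 -.04 0';  python3 -m jog '0 .02 .02 -.03 0;0 .02 .02 -.02 0;0 .02 .01 0 0;0 0 0 0 0;0 0 0 0 0;0 0 0 0 0'; python3 - <<'E'
from h import *
go(.585,-.268,.2,90)
c=cam('wrist'); pk('w13',c); P=rings(c,.037)
Y=np.radians(-1.8); ex=np.array([np.cos(Y),np.sin(Y)]); ey=np.array([-ex[1],ex[0]]); C=np.array([.535,.0035])
for p in P:
    d=p[:2]-C; q=np.array([d@ex,d@ey]); t=np.array([np.sign(q[0])*.0475,round(q[1]/.095)*.095]); print('cell',t,'err mm',((q-t)*1000).round(1))
# grid check: brightest line points
h=c['color']; print([proj(c,[*(C+a*ex+b*ey),.022]).round(0).tolist() for a,b in((0,-.1425),(0,.1425),(-.095,-.1425),(-.095,.1425),(.095,.1425),(.095,-.1425))])
g=cv2.cvtColor(h,cv2.COLOR_RGB2GRAY).astype(float)
for a,b in((0,-.095),(0,0),(0,.095),(-.095,-.095),(-.095,.095)):  # offset of line along x
    v=[g[tuple(proj(c,[*(C+(a+s/1000)*ex+b*ey),.022]).round().astype(int)[::-1])] for s in range(-8,9)]; print('x-line',a,b,np.argmax(v)-8,max(v))
for a,b in((-.075,-.1425),(-.075,-.0475),(-.075,.0475),(-.075,.1425),(.02,-.0475),(.02,.0475)):
    v=[g[tuple(proj(c,[*(C+a*ex+(b+s/1000)*ey),.022]).round().astype(int)[::-1])] for s in range(-8,9)]; print('y-line',a,b,np.argmax(v)-8,max(v))
E
```

```text
t: 43.65
tool_pos: [0.535, -0.0634, 0.2702]
orientation: [0.06, 3.14, -0.0]
force: [0.3, 0.6, -0.3]
opening: 0.0695
gripper_force: 0.0
t: 44.15
tool_pos: [0.4772, -0.0112, 0.318]
orientation: [0.058, 3.141, -0.0]
force: [-0.2, 0.9, 0.0]
opening: 0.0341
gripper_force: 0.0
t 44.1 pos [ 0.4772 -0.0112  0.318 ] ya 87.9 F [-0.2  0.9  0. ] open 0.034
shift [-117.2 -252.6  118.1] turn -2.1 rows>= 8
ring px 343 312 axes 35 40 -> 0.5780 0.0053
ring px 244 230 axes 39 42 -> 0.4877 -0.0888
ring px 439 227 axes 39 42 -> 0.4919 0.1016
ring px 341 225 axes 41 42 -> 0.4868 0.0059
cell [0.0475 0.    ] err mm [-4.6  3.2]
cell [-0.0475 -0.095 ] err mm [3.1 1.2]
cell [-0.0475  0.095 ] err mm [1.3 1.7]
cell [-0.0475  0.    ] err mm [-0.7  0.9]
[[203.0, 268.0], [474.0, 267.0], [195.0, 177.0], [483.0, 176.0], [465.0, 347.0], [211.0, 348.0]]
x-line 0 -0.095 -1 251.0
x-line 0 0 -1 253.0
x-line 0 0.095 0 251.0
x-line -0.095 -0.095 -1 251.0
x-line -0.095 0.095 0 238.0
y-line -0.075 -0.1425 0 251.0
y-line -0.075 -0.0475 0 253.0
y-line -0.075 0.0475 -1 248.0
y-line -0.075 0.1425 -1 244.0
y-line 0.02 -0.0475 0 254.0
y-line 0.02 0.0475 0 133.0
```

```bash
python3 -m jog '0 -.015 -.031 0 0;0 -.015 -.031 0 0;0 -.015 -.031 0 0;0 -.015 -.031 0 0;0 -.015 -.031 0 0;0 -.015 -.031 0 0;0 -.015 -.031 .03 0;0 -.012 -.036 .03 -2;0 0 0 .03 0;0 0 0 0 0'; python3 -m jog '0 0 0 0 0;0 0 0 0 0'; python3 - <<'E'
from h import *
go(.585,-.268,.16,90)
c=cam('wrist'); pk('w14',c); P=rings(c,.037)
s=cam('scene'); pk('scene1',s); rings(s,.037); s=cam('side'); pk('side1',s); rings(s,.037)
w=up('w7'); print([atz(w,*q,.055).round(4) for q in[(474,183),(469,287)]])
E
```

```text
t: 45.03
tool_pos: [0.5787, -0.2613, 0.2255]
orientation: [-0.008, -3.13, -0.01]
force: [-0.3, 0.7, -1.9]
opening: 0.0006
gripper_force: 0.0
t: 45.2
tool_pos: [0.5821, -0.2602, 0.2359]
orientation: [-0.003, -3.142, -0.0]
force: [-0.2, -0.1, -0.1]
opening: 0.0005
gripper_force: 0.0
t 45.2 pos [ 0.5821 -0.2602  0.2359] ya 89.9 F [-0.2 -0.1 -0.1] open 0.001
shift [-2.9 -7.8 75.9] turn -0.1 rows>= 2
ring px 534 222 axes 47 55 -> 0.5701 -0.0980
ring px 557 111 axes 52 59 -> 0.4880 -0.0905
ring px 633 363 axes 10 23 -> 0.5994 -0.9197
ring px 368 30 axes 77 98 -> 1.7726 0.5815
ring px 299 28 axes 44 62 -> 1.5995 0.8472
ring px 267 23 axes 14 48 -> 1.5486 1.0002
ring px 251 10 axes 17 33 -> 1.6088 1.1420
ring px 441 62 axes 38 67 -> 1.7985 1.0348
ring px 478 17 axes 26 27 -> 2.5162 1.5539
[array([ 0.4992, -0.2737,  0.055 ]), array([ 0.5717, -0.2696,  0.055 ])]
```

```bash
python3 -m jog '0 -.003 -.008 .02 0;0 0 0 .03 0;0 0 0 .025 0;0 0 0 .008 0;0 0 0 0 0;0 0 0 0 0;0 0 0 0 0'; python3 -m jog '0 0 0 .004 0;0 0 0 .002 0;0 0 0 0 0;0 0 0 0 0'; python3 -m jog '0 0 0 .003 0;0 0 0 0 0;0 0 0 0 0'
```

```text
t: 45.93
tool_pos: [0.5861, -0.2687, 0.1551]
orientation: [0.003, 3.138, -0.003]
force: [1.3, -0.2, -0.7]
opening: 0.0004
gripper_force: 0.0
t: 46.27
tool_pos: [0.5848, -0.2683, 0.1464]
orientation: [0.003, 3.141, -0.0]
force: [0.2, 0.5, -1.2]
opening: 0.0003
gripper_force: 0.0
t: 46.52
tool_pos: [0.5846, -0.2682, 0.1428]
orientation: [-0.003, -3.141, -0.0]
force: [-0.3, 0.1, 0.0]
opening: 0.0001
gripper_force: 0.0
```

```bash
python3 -m jog '0 0 0 .003 0;0 0 0 0 0;0 0 0 0 0'; python3 -m jog '0 0 0 .003 0;0 0 0 0 0;0 0 0 0 0';python3 -m jog '0 0 0 .002 0;0 0 0 0 0;0 0 0 0 0'
```

```text
t: 46.77
tool_pos: [0.5849, -0.2684, 0.1403]
orientation: [0.003, 3.141, -0.0]
force: [0.2, 0.5, 2.3]
opening: 0.0002
gripper_force: 0.8
t: 47.02
tool_pos: [0.585, -0.2684, 0.1374]
orientation: [0.003, 3.141, -0.0]
force: [0.0, -0.3, 3.4]
opening: 0.0003
gripper_force: 1.5
t: 47.27
tool_pos: [0.585, -0.2684, 0.1354]
orientation: [0.003, 3.141, -0.0]
force: [0.5, 0.5, 3.9]
opening: 0.0005
gripper_force: 2.0
```

```bash
python3 -m jog '0 0 0 .002 0;0 0 0 0 0;0 0 0 0 0'; python3 -m jog '0 0 0 .001 0;0 0 0 .001 0;0 0 0 0 0'; python3 -m jog '0 0 0 .001 0;0 0 0 0 0;0 0 0 0 0'
```

```text
t: 47.52
tool_pos: [0.585, -0.2684, 0.1334]
orientation: [0.003, 3.141, -0.0]
force: [0.6, -0.6, 5.7]
opening: 0.0004
gripper_force: 2.4
t: 47.77
tool_pos: [0.585, -0.2684, 0.1315]
orientation: [0.003, 3.141, -0.001]
force: [0.7, -1.0, 6.2]
opening: 0.0006
gripper_force: 2.9
t: 48.02
tool_pos: [0.5851, -0.2684, 0.1313]
orientation: [0.003, 3.141, -0.001]
force: [-1.9, 1.6, 11.4]
opening: 0.0003
gripper_force: 5.4
```

The button has bottomed out (11 N). Lift off and make a last check of the back row and the block.

```bash
python3 -m jog '0 0 0 0 0;0 0 0 -.01 0;0 0 0 -.03 0;0 0 0 -.04 0;0 0 0 -.04 0;0 .03 .02 -.04 0;0 .03 .03 -.03 0;0 .03 .03 0 0;0 .02 .03 0 0;0 .02 .04 0 0'; python3 -m jog '0 0 .04 0 0;0 0 .04 0 0;0 0 .03 0 0;0 0 0 0 0;0 0 0 0 0;0 0 0 0 0'; python3 - <<'E'
from h import *
go(.5,-.05,.3,90); c=cam('wrist'); pk('w15',c); P=rings(c,.037)
Y=np.radians(-1.8); ex=np.array([np.cos(Y),np.sin(Y)]); ey=np.array([-ex[1],ex[0]]); C=np.array([.5345,.0035])
def chk(P):
  for p in P:
    d=p[:2]-C; q=np.array([d@ex,d@ey]); t=np.array([np.sign(q[0])*.0475,round(q[1]/.095)*.095]); print('cell',t,'err mm',((q-t)*1000).round(1))
chk(P)
# scene / side before-after difference and pale-ring check at back-row pixels
for n in('scene','side'):
    s=cam(n); save(s,n+'1.png'); g=s['color']
    h=cv2.cvtColor(g,cv2.COLOR_RGB2HSV).astype(int)
    for x,y in((.583,.097),(.578,.005),(.570,-.098)):
        u,v=proj(s,[x,y,.037]).round().astype(int); k=h[v-14:v+15,u-18:u+19]; r=((k[...,0]<10)|(k[...,0]>170))&(k[...,1]>60)
        ii=np.argwhere(r); print(n,(x,y),'red px',len(ii),'centroid off',(ii.mean(0)-[14,18]).round(1) if len(ii) else '')
    u,v=proj(s,[.531,.263,.043]).round().astype(int); print(n,'block top grey',g[v-3:v+4,u-3:u+4].mean((0,1)).round())
E
```

```text
t: 48.85
tool_pos: [0.468, -0.1314, 0.3051]
orientation: [-0.006, -3.141, 0.0]
force: [0.9, 0.8, 0.1]
opening: 0.0003
gripper_force: 0.0
t: 49.35
tool_pos: [0.4697, -0.022, 0.3049]
orientation: [-0.002, -3.141, 0.001]
force: [-0.7, -0.3, 0.4]
opening: 0.0004
gripper_force: 0.0
t 49.4 pos [ 0.4697 -0.022   0.3049] ya 89.9 F [-0.7 -0.3  0.4] open 0.000
shift [-30.3 -27.9   4.9] turn -0.1 rows>= 1
ring px 453 242 axes 39 43 -> 0.4919 0.1014
ring px 353 237 axes 41 44 -> 0.4869 0.0057
ring px 252 238 axes 40 44 -> 0.4876 -0.0889
cell [-0.0475  0.095 ] err mm [1.8 1.5]
cell [-0.0475  0.    ] err mm [-0.2  0.7]
cell [-0.0475 -0.095 ] err mm [3.6 1.1]
scene (0.583, 0.097) red px 11 centroid off [5.3 4.5]
scene (0.578, 0.005) red px 14 centroid off [-2.1 -6.2]
scene (0.57, -0.098) red px 15 centroid off [ 2.3 -1.3]
scene block top grey [182. 176. 171.]
side (0.583, 0.097) red px 30 centroid off [4.  3.2]
side (0.578, 0.005) red px 37 centroid off [-2. -3.]
side (0.57, -0.098) red px 35 centroid off [ 0.9 -0.9]
side block top grey [142. 138. 132.]
```

```bash
python3 -m jog '0 -.03 .01 0 0;0 -.03 .01 0 0;0 -.03 .01 0 0;0 -.01 0 0 0;0 0 0 0 0;0 0 0 0 0;0 0 0 0 0'; python3 - <<'E'
from h import *
c=cam('wrist'); P=rings(c,.037)
Y=np.radians(-1.8); ex=np.array([np.cos(Y),np.sin(Y)]); ey=np.array([-ex[1],ex[0]]); C=np.array([.5345,.0035])
for p in P:
    d=p[:2]-C; q=np.array([d@ex,d@ey]); t=np.array([np.sign(q[0])*.0475,round(q[1]/.095)*.095]); print('cell',t,'err mm',((q-t)*1000).round(1))
E
```

```text
t: 50.08
tool_pos: [0.5694, 0.0071, 0.3049]
orientation: [-0.005, -3.141, 0.0]
force: [0.9, -0.6, -0.7]
opening: 0.0001
gripper_force: 0.0
ring px 420 234 axes 41 44 -> 0.5834 0.0983
ring px 321 229 axes 42 44 -> 0.5783 0.0054
ring px 212 221 axes 41 44 -> 0.5703 -0.0966
ring px 429 134 axes 45 48 -> 0.4923 0.1015
ring px 215 130 axes 45 48 -> 0.4880 -0.0888
ring px 321 128 axes 47 48 -> 0.4872 0.0059
cell [0.0475 0.095 ] err mm [-1.6  1.3]
cell [0.0475 0.    ] err mm [-3.8  3.3]
cell [ 0.0475 -0.095 ] err mm [-8.6 -4. ]
cell [-0.0475  0.095 ] err mm [2.2 1.6]
cell [-0.0475 -0.095 ] err mm [4.  1.3]
cell [-0.0475  0.    ] err mm [0.2 0.9]
```

All six are flat and within 10 mm of their centres, so I'm handing in.

```bash
python3 -c "
from plant import robot
print(robot.close_job())"
```

```text
the job is handed in; nothing more can be done
None
```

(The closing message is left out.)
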